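# Set up and fill the bowl feeder

## Task

Get the bowl feeder ready: seat the steel bowl fully home on the two brass pegs of the green base, then knock the red clamp pin all the way down with the mallet (not with the gripper). Only after that fill the bowl: pour in the nuts from the orange cup and add every loose nut lying on the table. Finish with the empty cup standing upright on its green mat and the mallet lying on its blue pad, the bowl still seated, and leave the other things on the bench alone.

Things in the scene. Friction and masses are not known exactly. Their poses are not given: they have to be found in the camera images.
- feeder: green feeder base, fixed, 210 (x) x 270 (y) mm, top plate at 60 mm; origin under its centre, z up. Two brass pegs, 12 mm thick with tapered tips, rise 16 mm from the plate at x = +30, y = +-98 mm. A yellow clamp block 40 x 40 x 20 mm stands on the plate at x = -60, y = +100 mm, the red-headed clamp pin on it
- seat (a point): point on the feeder's top plate midway between the two pegs: the bowl's origin comes here, with its x along the feeder's x (either way round)
- lock_pin (a joint): clamp pin travel, m: 0 = up, 0.014 = fully down; it goes straight down against about 5 to 7 N (spring and friction) and stays where it is left
- lock_pin_top (a point): centre of the top face of the pin's red head, 22 mm across; 110 mm above the table while up, 96 mm when fully down
- bowl: loose steel bowl, 0.6 kg; origin at the centre of its underside. Foot bar 70 (x) x 236 (y) x 12 mm, a 16 mm through hole in each ear at y = +-98 mm. Round bowl on it: outer radius 66 mm at the foot, 80 at the rim, inner floor 17 mm and rim 62 mm above the origin. A black hub, 28 x 28 mm, sides along x and y, rises in the middle to 95 mm: lift it by this. Fits the pegs either way round
- cup_mat: green mat, fixed, 130 x 130 x 4 mm; origin at the centre of its underside
- cup: loose orange cup, outside diameter 70 mm at the foot and 88 mm at the rim, 80 mm high, wall 3 mm, floor 5 mm, 0.14 kg, standing on the mat with 4 nuts in it; origin at the centre of its underside, z up along its axis. A straight black handle, 18 mm wide (y) and 14 mm high, sticks out level along -x to x = -115 mm, its mid-height 71 mm above the origin
- cup_grip (a point): point on the centre line of the cup's handle, 87 mm from the cup's axis, a good place to grip; turning the handle about its own length tips the cup
- mallet: loose rubber mallet, 0.3 kg, standing on one striking face on the blue pad. Origin at the centre of that lower face, z up through the head: head 46 mm in diameter and 60 mm long. Wooden handle 20 mm wide (y), 22 mm high, along -x from the head to x = -140 mm, its mid-height 34 mm above the origin
- mallet_grip (a point): point on the centre line of the mallet's handle, 50 mm from the head's axis, a good place to grip
- pad: blue pad, fixed, 200 (x) x 110 (y) x 4 mm; origin at the centre of its underside
- nut1: steel hexagon nut, 24 mm across flats, 27.7 mm across corners, 13 mm high, 33 g; origin at the centre of its underside, z along its bore; starts in the cup
- nut2: steel hexagon nut, 24 mm across flats, 27.7 mm across corners, 13 mm high, 33 g; origin at the centre of its underside, z along its bore; starts in the cup
- nut3: steel hexagon nut, 24 mm across flats, 27.7 mm across corners, 13 mm high, 33 g; origin at the centre of its underside, z along its bore; starts in the cup
- nut4: steel hexagon nut, 24 mm across flats, 27.7 mm across corners, 13 mm high, 33 g; origin at the centre of its underside, z along its bore; starts in the cup
- nut5: steel hexagon nut, 24 mm across flats, 27.7 mm across corners, 13 mm high, 33 g; origin at the centre of its underside, z along its bore; starts lying flat on the table before the feeder (may be absent)
- nut6: steel hexagon nut, 24 mm across flats, 27.7 mm across corners, 13 mm high, 33 g; origin at the centre of its underside, z along its bore; starts lying flat on the table before the feeder (may be absent)
- nut7: steel hexagon nut, 24 mm across flats, 27.7 mm across corners, 13 mm high, 33 g; origin at the centre of its underside, z along its bore; starts lying flat on the table before the feeder (may be absent)
- nut8: steel hexagon nut, 24 mm across flats, 27.7 mm across corners, 13 mm high, 33 g; origin at the centre of its underside, z along its bore; starts lying flat on the table before the feeder (may be absent)
- stock_bin: black open stock bin with a yellow card, 130 x 100 x 70 mm, loose bystander; origin at the centre of its underside
- carton: small carton 60 x 80 x 60 mm, loose bystander; origin at the centre of its underside
- oil_bottle: red oil bottle, 50 mm diameter, 130 mm high, loose bystander; origin at the centre of its underside
- tape_roll: roll of tape lying flat, 90 mm across, 24 mm high, loose bystander; origin at the centre of its underside
- card_stack: stack of yellow bin cards 100 x 70 x 20 mm, loose bystander; origin at the centre of its underside

How it is judged:
On the way, in this order (a step that is already met when the one before it is completed fails the run):
1. the bowl sits fully home on the base's pegs (horizontal distance between bowl and seat below 0.005 m and z of bowl in the frame of seat below 0.003 m and angle between the x axis of bowl and the x axis of feeder, either way round below 0.07 rad and angle between bowl's own z axis and vertical below 0.04 rad), for 0.3 s.
2. the clamp pin is driven fully down by the mallet, with the bowl seated (all of step 1 and value of joint lock_pin above 0.0115 m and contact force between mallet and lock_pin above 0.5 N).
3. all nuts, from the cup and from the table, are in the bowl (horizontal distance between each of nut1, nut2, nut3, nut4, nut5, nut6, nut7, nut8 and bowl below 0.078 m and z of nut1 in the frame of bowl between 0.008 and 0.07 m and z of nut2 in the frame of bowl between 0.008 and 0.07 m and z of nut3 in the frame of bowl between 0.008 and 0.07 m and z of nut4 in the frame of bowl between 0.008 and 0.07 m and z of nut5 in the frame of bowl between 0.008 and 0.07 m and z of nut6 in the frame of bowl between 0.008 and 0.07 m and z of nut7 in the frame of bowl between 0.008 and 0.07 m and z of nut8 in the frame of bowl between 0.008 and 0.07 m), for 0.3 s.
At the end, for the whole second after the job is handed in: Bowl seated (within 5 mm and 4 degrees of the seat, less than 3 mm off the plate, level), clamp pin at least 11.5 mm down, every nut inside the bowl, cup upright on the mat (within 35 mm of its centre), mallet's grip point over the blue pad and low, all at rest and released (all of step 1 and all of step 3 and value of joint lock_pin above 0.0115 m and horizontal distance between cup and cup_mat below 0.035 m and angle between cup's own z axis and vertical below 0.1 rad and z of cup in the frame of cup_mat below 0.012 m and x of mallet_grip in the frame of pad between -0.08 and 0.08 m and y of mallet_grip in the frame of pad between -0.055 and 0.055 m and height (world z) of mallet_grip below 0.06 m and linear speed of each of cup, mallet, bowl below 0.03 m/s); the robot touches nothing.
It fails at once if a bystander (bin, carton, bottle, tape, cards) is moved by more than 50 mm (distance of any of stock_bin, carton, oil_bottle, tape_roll, card_stack from where it was at the start of the episode above 0.05 m).
It fails at once if the clamp pin is pushed with the gripper (contact force between the fingers and lock_pin above 3 N).
Of nut5, nut6, nut7, nut8 only 1 to 4 are there at a start; the rules pass over those that are not, and their reading is None.
At some moment in a run one of bowl, nut5, nut6, nut7, nut8 may be knocked a few centimetres aside while the robot is not near it.
It also fails if it takes over 210 s, if anything falls off the work surface, if the arm or the gripper's body presses on something with over 40 N, if the wrist force passes 120 N, or if a joint passes its speed limit or range.

## Robot

A 7-joint arm with a two-finger parallel gripper is mounted at the origin on the work surface. World frame = base frame: x ahead of the robot, y to its left, z up, the work surface at z = 0. Lengths are in m, angles in rad, forces in N, time in s.
With the tool pointing down it reaches from about 0.425 to 0.825 m from the base axis. Payload 3.6 kg.
Tool frame: the origin (TCP) lies at the centre of the arm's flange, where the gripper is bolted on; the fingertips stand 173 mm ahead of it and the grasp point (between the pads) lies 155 mm ahead of it; z points along the fingers, y is the line along which they close (so a half turn about z gives the same grasp; the last joint's range is limited). The gripper opens to 85 mm and grips with 20 to 120 N. Pads are 22 mm wide; open, the fingers measure 114 mm over their backs; the gripper's body (76 mm by 85 mm) begins 54 mm behind the grasp point. The pads swing forward as they close: fully open they stand 13 mm farther back than shut.
Start: joints at [1.256, 0.615, -0.013, 1.423, 0.008, 1.103, -0.04], TCP at [0.185, -0.623, 0.405] pointing down, gripper open.
Joint ranges: [-3.12, 3.12], [-0.3, 2.06], [-1.34, 1.32], [0.26, 2.42], [-1.36, 4.5], [0.01, 1.98], [-2.84, 2.84]. Speed limits (rad/s): [2.79, 2.79, 3.14, 3.14, 3.14, 3.14, 3.14].

## Interface

Orientations are given as a unit quaternion [x, y, z, w].
In Python, from plant import get_obs, optics, job gives the robot as it stands.
- The arm moves only by the tool drive_tool, never from a script. Its argument "targets" is a list of rows, each a list of 6 numbers: the shift along the tool's x, y, z each as a share of 25 cm, from -1 to 1, then the turn, a rotation vector about the tool's x, y, z each as a share of 45 degrees, from -1 to 1. A call has 1 to 20 rows; each row is the pose to reach, as a shift and turn from the pose commanded when the call began, along the tool's axes at that moment; what a row does not reach only later rows make up. A row lasts 1/10 s, in which the tool goes at most 50 mm and 8.59 degrees, less where a joint would pass 70% of its speed; a pose out of reach is approached as far as the arm can. A call with a number of a shift or a turn outside -1 to 1 is refused whole. A call with a gripper value outside its range is refused whole. "claw" is the opening, from -1 (shut) to 1 (fully open), set as the call begins (left out, the last holds). The fingers move at their own pace and stop on an object; "newtons" is the grip in N (left out, the last holds). Time passes only in rows, so rows that repeat a pose let the fingers close. It gives the time, the measured TCP pose, the force, the opening and the grip force at its end, in the units of the state.
- get_obs(): the state, without advancing time (a new reading comes with each control period).
- optics.grab_frame(name): name is "scene" or "top"; returns the picture (480x640x3 uint8, blue, green, red); there is no depth.
- optics.camera_model(name): a dict with "fovy" (degrees; the focal length in pixels is half the picture's height over the tangent of half this angle, whatever the lens; pixels are square), "cx", "cy" (the principal point, pixels), "rvec" (rotation vector, rad) and "tvec" (3), from world to camera coordinates, as OpenCV has them. Camera axes: x right, y down, z forward; pixel columns grow to the right and rows downward; lengths in m; the calibration is good to about 2 mm. A picture is of the moment at which its call begins. camera_model takes no time and is no camera call.
- job.sign_off(): hands the job in; it is judged then, once.
Trained networks look in the newest picture that a camera, given by its name, has taken for a name from the list of things; names that differ only in an ending like _2 or _b are one class to them, and where a whole thing is asked for, a point or a joint stands for the part that bears it (a point fixed in the world has none). Each returns a list of dicts, best first, with "score" (0 to 1); they miss things now and then, are a little off and sometimes report something else, mostly with a low value. They report only what shows in the picture. A call takes as long as a camera call.
- optics.recognise(camera, thing): "uv" ([column, row] in pixels, amid what is visible of it).
- optics.trace(camera, thing): "pixels" (480x640 bool, what is visible of it) and "uv" ([column, row] in pixels, amid what is visible of it).
- optics.landmark_of(camera, thing): "uv" ([column, row] in pixels: a listed point, or the origin of a listed thing).
The state is a dict: "clock": time; "joints": joint angles; "qd": joint speeds; "joint_torque": joint torques, N m; "tcp_pos": TCP position; "ee_rot": TCP orientation; "force": force on the tool from outside, world axes, zero at the start; "moment": the same for the moment, N m; "gripper_width": finger opening in m; "grasp_force": force on a finger pad.
Only numpy, scipy, OpenCV 4.12 (cv2) and the standard library are available. Lean on these libraries where they do the work, as an engineer would, in place of code of your own. Each camera call takes 0.05 s, during which the arm holds its last target. There are 200 camera calls.

## Working session

There is one attempt and no reset: what is moved stays moved. The work goes in short steps, Python scripts to look and compute and a tool call to move; the robot and the scene stay as the last step left them, time stands still between calls to the robot, and variables do not carry over. Pictures are saved under pics/ and viewed, at most 14 in all, crops included, and the job is handed in when it is done.

Besides the shell and the picture viewer there is one more tool, called after "Request:" in YAML: its name, and indented under it one key for each argument. drive_tool: Moves the arm, as the interface text tells. Its arguments: {"type":"object","properties":{"targets":{"type":"array"},"claw":{"type":"number"},"newtons":{"type":"number"}},"required":["targets"]}

```bash
ls; mkdir -p pics; python3 - <<'E'
from plant import get_obs, optics, job
import cv2,numpy as np
s=get_obs();print({k:np.round(v,3).tolist() for k,v in s.items()})
for n in("scene","top"):
    im=optics.grab_frame(n);cv2.imwrite(f"pics/{n}0.png",im)
    m=optics.camera_model(n);print(n,m)
    R=cv2.Rodrigues(np.array(m["rvec"],float))[0];print(-R.T@np.array(m["tvec"]),R[2])
E
```

```text
pics
{'clock': 0.0, 'joints': [1.257, 0.616, -0.013, 1.425, 0.008, 1.103, -0.04], 'qd': [0.0, 0.001, -0.0, 0.001, 0.001, 0.001, -0.0], 'joint_torque': [0.0, -46.922, 0.259, -17.104, 0.01, 0.01, 0.0], 'tcp_pos': [0.184, -0.623, 0.404], 'ee_rot': [0.99, 0.143, -0.0, -0.001], 'force': [-1.228, 0.437, -0.297], 'moment': [-0.024, -0.007, -0.054], 'grasp_force': 0.0, 'gripper_width': 0.086}
scene {'fovy': 53.442111762652054, 'cx': 320.9284363416817, 'cy': 241.2089374976345, 'rvec': array([ 1.57031399,  1.97885525, -0.83012414]), 'tvec': array([ 0.12457618, -0.28691764,  1.62293322])}
[1.34927035 0.1905516  0.93536774] [-0.69295206 -0.16411788 -0.70205609]
top {'fovy': 53.43777151501644, 'cx': 318.732625123929, 'cy': 248.81387331128977, 'rvec': array([ 2.17743027, -2.20469883,  0.06333085]), 'tvec': array([-5.45595567e-04,  5.18442081e-01,  1.29294720e+00])}
[ 0.44154529 -0.00780548  1.32116304] [ 5.87454048e-02  6.17638433e-04 -9.98272806e-01]
```

View both.

View pics/scene0.png

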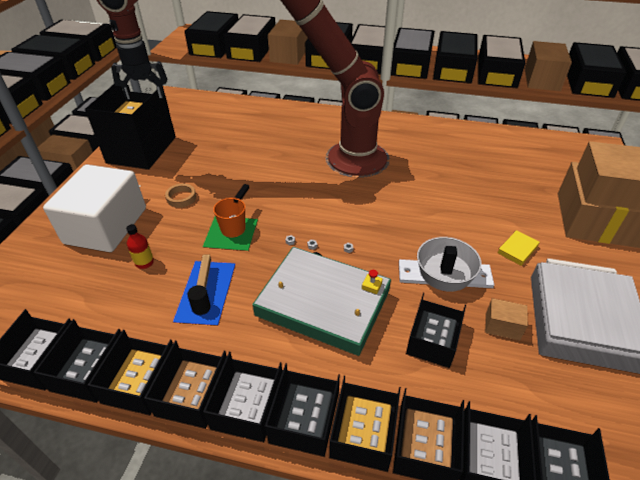

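View pics/top0.png

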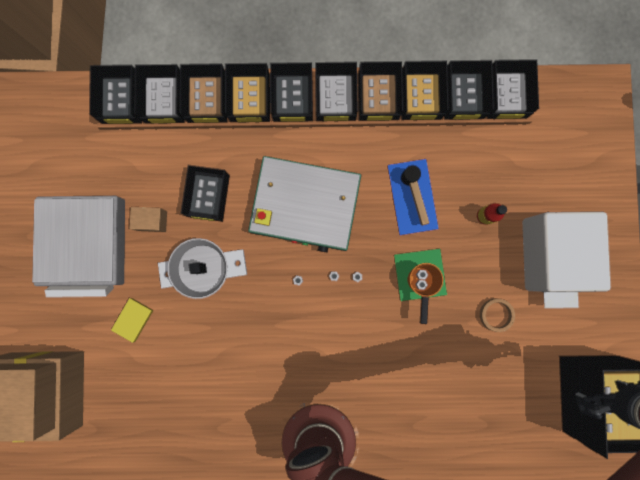

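```bash
cat > h.py <<'E'
from plant import get_obs, optics, job
import cv2,numpy as np
from scipy.optimize import least_squares
from scipy.spatial.transform import Rotation as Rn
def cam(n):
    m=optics.camera_model(n);f=240/np.tan(np.radians(m["fovy"])/2)
    return np.array([[f,0,m["cx"]],[0,f,m["cy"]],[0,0,1]]),np.array(m["rvec"],float),np.array(m["tvec"],float)
def proj(n,P):
    K,r,t=cam(n);return cv2.projectPoints(np.array(P,float).reshape(-1,3),r,t,K,None)[0].reshape(-1,2)
def ray(n,uv):
    K,r,t=cam(n);R=cv2.Rodrigues(r)[0];d=R.T@np.linalg.solve(K,[uv[0],uv[1],1]);return -R.T@t,d
def plane(n,uv,z):
    c,d=ray(n,uv);return c+d*(z-c[2])/d[2]
def tri(a,b):
    P=[]
    for n in("scene","top"):
        K,r,t=cam(n);P.append(K@np.c_[cv2.Rodrigues(r)[0],t])
    X=cv2.triangulatePoints(P[0],P[1],np.array(a,float),np.array(b,float))[:,0];X=X[:3]/X[3]
    return X,np.hypot(*(proj("scene",X)[0]-a)),np.hypot(*(proj("top",X)[0]-b))
def lm(n,t,k=3):
    return [(round(d["score"],2),np.round(d["uv"],1).tolist()) for d in optics.landmark_of(n,t)[:k]]
def snap(name):
    for n in("scene","top"): cv2.imwrite(f"pics/{n}{name}.png",optics.grab_frame(n))
def tcp(): 
    s=get_obs();print(s["clock"],"p",np.round(s["tcp_pos"],4),"R\n",np.round(Rn.from_quat(s["ee_rot"]).as_matrix(),3),"F",np.round(s["force"],1),"w",round(s["gripper_width"],4),round(s["grasp_force"],1))
E
python3 - <<'E'
from h import *
for t in "seat lock_pin_top bowl cup cup_grip mallet mallet_grip pad cup_mat feeder".split():
    a,b=lm("scene",t),lm("top",t)
    if a and b:
        X,e,f=tri(a[0][1],b[0][1]);print(t,a[0],b[0],np.round(X,4),round(e,1),round(f,1))
    else: print(t,a,b)
print(lm("scene","nut5",12));print(lm("top","nut5",12))
for t in("bowl","feeder","pad","mallet"):
    for d in optics.trace("top",t)[:1]:
        m=d["pixels"].astype(np.uint8);c=max(cv2.findContours(m,0,2)[0],key=cv2.contourArea)
        print(t,d["score"],m.sum(),cv2.minAreaRect(c))
        cv2.imwrite(f"pics/m_{t}.png",m*255)
E
```

```text
seat (0.69, [319.6, 297.9]) (0.8, [307.3, 189.4]) [0.6736 0.0241 0.0646] 1.2 1.0
lock_pin_top (0.48, [375.0, 274.7]) (0.61, [264.0, 213.0]) [0.6067 0.1381 0.1009] 2.3 2.1
bowl (0.89, [445.5, 274.4]) (0.94, [199.6, 267.6]) [4.717e-01 3.200e-01 3.000e-04] 1.4 1.3
cup (0.59, [231.5, 227.9]) (0.9, [423.4, 280.5]) [ 0.4275 -0.2947 -0.0037] 0.5 0.5
cup_grip (0.88, [242.7, 190.8]) (0.59, [424.4, 315.0]) [ 0.3388 -0.2818  0.0658] 0.2 0.2
mallet (0.6, [203.1, 305.1]) (0.77, [408.5, 177.5]) [ 0.7143 -0.258   0.0065] 0.6 0.6
mallet_grip (0.64, [201.2, 282.7]) (0.76, [419.4, 191.6]) [ 0.6688 -0.2797  0.0334] 1.5 1.3
pad (0.96, [209.6, 293.7]) (0.82, [412.5, 196.7]) [ 0.6627 -0.2692 -0.0139] 1.7 1.6
cup_mat (0.57, [228.1, 231.3]) (0.86, [421.5, 275.7]) [ 0.4423 -0.2944 -0.0041] 1.2 1.2
feeder (0.86, [322.9, 306.1]) (0.63, [307.3, 206.4]) [ 0.6393  0.0252 -0.0093] 0.6 0.6
[(0.55, [288.9, 241.9]), (0.52, [312.7, 244.6])]
[(0.66, [356.5, 274.6]), (0.61, [422.1, 278.3]), (0.59, [295.5, 279.6]), (0.53, [420.5, 286.8]), (0.37, [334.2, 275.2])]
bowl 0.65 3445 ((202.2453155517578, 269.3567199707031), (85.9573974609375, 58.62615203857422), 16.557071685791016)
feeder 0.78 8118 ((303.51507568359375, 204.75283813476562), (102.03441619873047, 84.95701599121094), 10.619654655456543)
pad 0.82 2233 ((411.90179443359375, 195.89431762695312), (71.79191589355469, 40.76478958129883), 80.78897094726562)
mallet 0.76 658 ((413.7697448730469, 195.02740478515625), (60.162628173828125, 20.040782928466797), 80.72740173339844)
```

```bash
python3 - <<'E'
from h import *
t=cv2.imread("pics/top0.png");s=cv2.imread("pics/scene0.png")
A=cv2.resize(t[150:300,150:370],None,fx=3.6,fy=3.6,interpolation=cv2.INTER_CUBIC)[:, :792]
cv2.imwrite("pics/c1.png",A)
B=cv2.resize(s[225:345,250:500],None,fx=3.2,fy=3.2,interpolation=cv2.INTER_CUBIC)
cv2.imwrite("pics/c2.png",B)
# red head
for n,im in(("top",t),("scene",s)):
    hsv=cv2.cvtColor(im,cv2.COLOR_BGR2HSV)
    for nm,lo,hi in(("red",(0,180,120),(6,255,255)),("brass",(15,60,60),(30,200,255))):
        m=cv2.inRange(hsv,lo,hi);k,l,st,c=cv2.connectedComponentsWithStats(m)
        w=(150,370,150,240) if n=="top" else (250,400,245,345)
        for i in range(1,k):
            if st[i,4]>5 and w[0]<c[i,0]<w[1] and w[2]<c[i,1]<w[3]: print(n,nm,st[i],np.round(c[i],1))
E
```

```text
top red [258 212   7   7  38] [261.1 215.1]
top brass [269 182   4   5  13] [270.3 184.1]
top brass [341 196   4   4  14] [342.7 197.5]
top brass [148 209   5   4   8] [150.1 210.8]
top brass [254 208  18  18 196] [263.1 216.9]
top brass [156 210  10  21  75] [161.5 218.8]
top brass [141 215  17  16  41] [150.4 222.3]
top brass [191 216  24   5  54] [202.2 218.2]
scene red [369 270   9   7  49] [372.8 272.7]
scene brass [362 274   6  16  17] [363.5 281.9]
scene brass [369 277   4   7  12] [370.2 280.2]
scene brass [278 281   5   7  27] [280.  284.3]
scene brass [377 286   4   8   8] [378.5 289.5]
scene brass [355 309   5   7  31] [357. 312.]
```

View pics/c1.png

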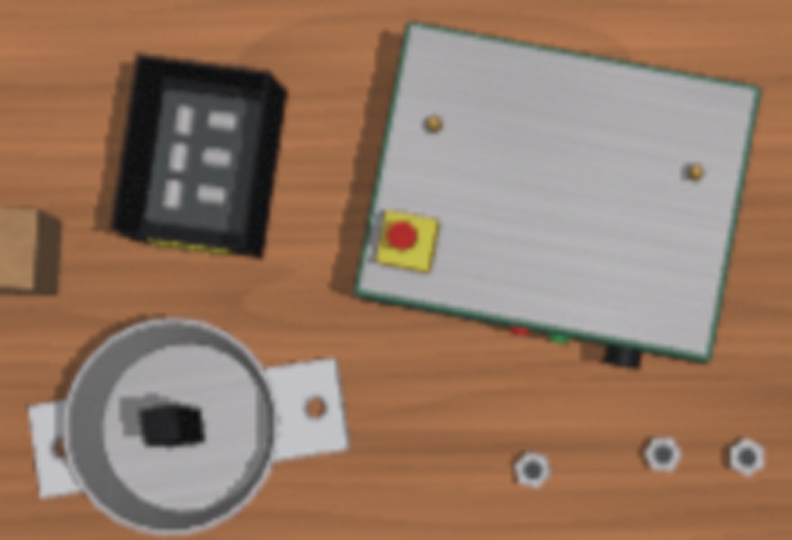

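View pics/c2.png

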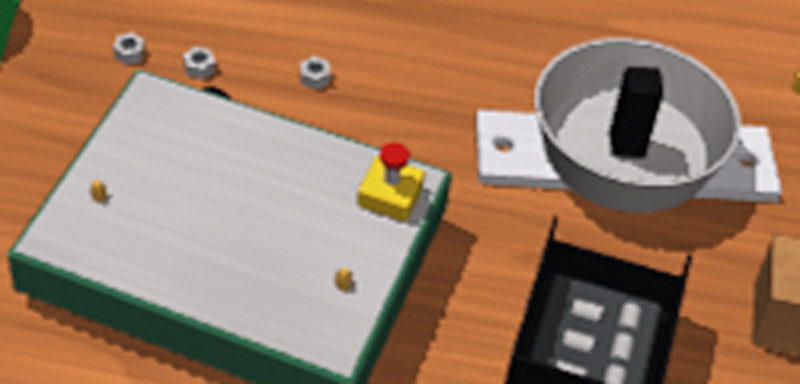

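```bash
cat >> h.py <<'E'
def fit(obs,g):
    # obs: list of (cam, local xyz, uv); returns x,y,yaw
    def res(p,full=False):
        c,s=np.cos(p[2]),np.sin(p[2]);o=[]
        for n,L,uv in obs:
            o+=list(proj(n,[p[0]+c*L[0]-s*L[1],p[1]+s*L[0]+c*L[1],L[2]])[0]-uv)
        return np.array(o)
    r=least_squares(res,g,loss="soft_l1");return r.x,np.round(r.fun.reshape(-1,2),1).tolist()
E
python3 - <<'E'
from h import *
for a,b in(((357,312),(270.3,184.1)),((280,284.3),(342.7,197.5)),((372.8,272.7),(261.1,215.1)),((407.2,270),(237.5,263.1))):print(tri(a,b))
T=lambda u,v:(150+u/3.6-.36,150+v/3.6-.36)
S=lambda u,v:(250+u/3.2-.34,225+v/3.2-.34)
o=[("top",(.03,.098,.072),(270.3,184.1)),("top",(.03,-.098,.072),(342.7,197.5)),("scene",(.03,.098,.07),(357,312)),("scene",(.03,-.098,.07),(280,284.3)),
("top",(-.06,.1,.108),(261.1,215.1)),("scene",(-.06,.1,.108),(372.8,272.7))]
for (x,y),a,b in zip(((.105,.135),(.105,-.135),(-.105,-.135),(-.105,.135)),((410,23),(759,87),(709,360),(357,292)),((355,380),(12,255),(137,71),(449,175))):
    o.append(("top",(x,y,.06),T(*a)))
    o.append(("scene",(x,y,.06),S(*b)))
p,r=fit(o,[.64,.025,-.17]);print("feeder",p,r)
c,s=np.cos(p[2]),np.sin(p[2]);print("seat",p[0]+c*.03,p[1]+s*.03)
o=[("top",(0,-.098,.012),T(315,407)),("scene",(0,-.098,.012),S(503,144)),("top",(0,0,.062),T(170.5,425.5)),("top",(.035,-.118,.012),T(335,359)),("top",(-.035,-.118,.012),T(348,449)),("top",(-.035,.118,.012),T(43,497)),("top",(.035,.118,.012),T(29,407))]
print("bowl",fit(o,[.47,.32,.17]))
for z in(0,.012,.095): print(proj("top",[.4717,.32,z]),proj("scene",[.4717,.32,z]))
E
```

```text
(array([0.69048793, 0.11911171, 0.06118465]), np.float64(0.43363397619582444), np.float64(0.36868180038512693))
(array([ 0.65204525, -0.07395143,  0.06211803]), np.float64(0.6203587006448381), np.float64(0.5574303165139555))
(array([0.60206071, 0.13875802, 0.1032646 ]), np.float64(0.5282804682483007), np.float64(0.4787243679038837))
(array([0.48239194, 0.21787433, 0.00283316]), np.float64(0.10029527362497434), np.float64(0.09519752132495352))
feeder [ 0.64260549  0.0286643  -0.19569408] [[0.0, -1.1], [0.5, -1.1], [0.5, -2.2], [0.6, -1.8], [0.4, -0.8], [0.5, -1.0], [-1.1, -1.9], [0.1, 0.6], [1.1, -1.5], [-1.9, -1.5], [1.0, -0.3], [0.0, -2.5], [-1.3, 0.1], [1.7, -2.7]]
seat 0.6720328784588476 0.02283087752493178
bowl (array([0.46901791, 0.31395608, 0.14712986]), [[0.2, -0.1], [0.5, -1.8], [0.4, 0.1], [-0.1, -0.5], [0.1, -0.3], [-0.3, 0.1], [0.0, -0.2]])
[[200.92049973 267.43339553]] [[446.86918868 274.34172846]]
[[199.83634783 267.34706493]] [[447.71718666 271.26925074]]
[[191.75758433 266.70375608]] [[453.91490851 248.81358142]]
```

```bash
cat >> h.py <<'E'
def Rt(ang,tilt=0): # tool down, tool x at world angle ang
    return np.array([[np.cos(ang),np.sin(ang),0],[np.sin(ang),-np.cos(ang),0],[0,0,-1.]])
def plan(*w,start=None):
    # each w: (x,y,z,ang or R). chained from the measured pose
    s=get_obs();p=np.array(s["tcp_pos"]);R=Rn.from_quat(s["ee_rot"]).as_matrix()
    if start is not None: p,R=np.array(start[:3]),(Rt(start[3]) if np.isscalar(start[3]) else start[3])
    for q in w:
        Q=Rt(q[3]) if np.isscalar(q[3]) else q[3]
        d=R.T@(np.array(q[:3])-p)/.25;t=Rn.from_matrix(R.T@Q).as_rotvec()/(np.pi/4)
        print(np.round(np.r_[d,t],3).tolist(),"rows",int(np.ceil(max(np.linalg.norm(d)*5,np.linalg.norm(t)*45/8.59))))
        p,R=np.array(q[:3]),Q
E
python3 - <<'E'
from h import *
tcp()
plan((.36,-.45,.45,.25),(.5,-.25,.45,.2),(.52,-.02,.45,.17),(.5,.2,.42,.147),(.469,.316,.34,.147))
E
```

```text
1.4 p [ 0.1845 -0.6232  0.4047] R
 [[ 0.959  0.284  0.   ]
 [ 0.284 -0.959  0.   ]
 [ 0.    -0.    -1.   ]] F [-0.9  0.6 -0.5] w 0.0855 0.0
[0.87, -0.465, -0.181, -0.0, -0.0, 0.048] rows 6
[0.741, -0.637, 0.0, 0.0, 0.0, 0.064] rows 5
[0.261, -0.886, 0.0, 0.0, 0.0, 0.038] rows 5
[0.07, -0.881, 0.12, 0.0, 0.0, 0.029] rows 5
[-0.055, -0.477, 0.32, 0.0, 0.0, 0.0] rows 3
```

Request:
drive_tool:
  targets:
    - [0,0,-0.18,0,0,0]
    - [0.87,-0.465,-0.18,0,0,0.048]
    - [0.87,-0.465,-0.18,0,0,0.048]
    - [0.87,-0.465,-0.18,0,0,0.048]
    - [0.87,-0.465,-0.18,0,0,0.048]
    - [0.87,-0.465,-0.18,0,0,0.048]
    - [0.87,-0.465,-0.18,0,0,0.048]
  claw: 1

```text
clock: 2.1
tcp_pos: [0.3671, -0.4433, 0.4501]
ee_rot: [0.991, 0.132, 0.003, -0.002]
force: [-0.1, 0.3, 0.0]
gripper_width: 0.0855
grasp_force: 0.0
```

Request:
drive_tool:
  targets:
    - [0.74,-0.64,0,0,0,0.064]
    - [0.74,-0.64,0,0,0,0.064]
    - [0.74,-0.64,0,0,0,0.064]
    - [0.74,-0.64,0,0,0,0.064]
    - [0.74,-0.64,0,0,0,0.064]
    - [0.74,-0.64,0,0,0,0.064]

```text
clock: 2.7
tcp_pos: [0.5039, -0.2414, 0.4499]
ee_rot: [0.994, 0.107, 0.002, -0.003]
force: [-0.1, -0.1, 0.2]
gripper_width: 0.0853
grasp_force: 0.0
```

Request:
drive_tool:
  targets:
    - [0.26,-0.89,0,0,0,0.038]
    - [0.26,-0.89,0,0,0,0.038]
    - [0.26,-0.89,0,0,0,0.038]
    - [0.26,-0.89,0,0,0,0.038]
    - [0.26,-0.89,0,0,0,0.038]
    - [0.26,-0.89,0,0,0,0.038]

```text
clock: 3.3
tcp_pos: [0.5193, -0.0125, 0.4501]
ee_rot: [0.996, 0.09, 0.001, -0.002]
force: [-0.2, 0.3, 0.3]
gripper_width: 0.0857
grasp_force: 0.0
```

Request:
drive_tool:
  targets:
    - [0.07,-0.88,0.12,0,0,0.029]
    - [0.07,-0.88,0.12,0,0,0.029]
    - [0.07,-0.88,0.12,0,0,0.029]
    - [0.07,-0.88,0.12,0,0,0.029]
    - [0.07,-0.88,0.12,0,0,0.029]
    - [0.07,-0.88,0.12,0,0,0.029]
    - [0.07,-0.88,0.12,0,0,0.029]

```text
clock: 4.0
tcp_pos: [0.4998, 0.2002, 0.4196]
ee_rot: [0.997, 0.073, 0.0, 0.001]
force: [0.4, 0.1, -0.7]
gripper_width: 0.0851
grasp_force: 0.0
```

```bash
python3 - <<'E'
from h import *
for n in("scene","top"): optics.grab_frame(n)
print(lm("scene","bowl",1),lm("top","bowl",1))
plan((.47,.316,.30,.147),(.47,.316,.233,.147))
E
```

```text
[(0.71, [443.9, 274.0])] [(0.69, [357.6, 275.0])]
[-0.052, -0.479, 0.479, 0.001, -0.001, -0.005] rows 4
[0.0, 0.0, 0.268, 0.0, 0.0, 0.0] rows 2
```

Request:
drive_tool:
  targets:
    - [-0.052,-0.48,0.3,0,0,0]
    - [-0.052,-0.48,0.48,0,0,0]
    - [-0.052,-0.48,0.48,0,0,0]
    - [-0.052,-0.48,0.48,0,0,0]
    - [-0.052,-0.48,0.58,0,0,0]
    - [-0.052,-0.48,0.68,0,0,0]
    - [-0.052,-0.48,0.747,0,0,0]
    - [-0.052,-0.48,0.747,0,0,0]
    - [-0.052,-0.48,0.747,0,0,0]

```text
clock: 5.1
tcp_pos: [0.4695, 0.3177, 0.2334]
ee_rot: [0.997, 0.073, 0.0, 0.0]
force: [-0.1, 0.1, 0.7]
gripper_width: 0.0853
grasp_force: 0.0
```

Request:
drive_tool:
  targets:
    - [0,0,0,0,0,0]
    - [0,0,0,0,0,0]
    - [0,0,0,0,0,0]
    - [0,0,0,0,0,0]
    - [0,0,0,0,0,0]
    - [0,0,0,0,0,0]
    - [0,0,0,0,0,0]
    - [0,0,0,0,0,0]
    - [0,0,0,0,0,0]
    - [0,0,0,0,0,0]
  claw: -1
  newtons: 60

```text
clock: 6.1
tcp_pos: [0.4694, 0.3172, 0.2338]
ee_rot: [0.997, 0.073, 0.0, 0.001]
force: [0.2, -4.4, 4.6]
gripper_width: 0.0273
grasp_force: 61.1
```

```bash
python3 - <<'E'
from h import *
plan((.47,.317,.384,.146),(.56,.17,.384,-.04),(.672,.0227,.384,-.196))
E
```

```text
[0.003, 0.002, -0.601, 0.003, -0.001, 0.0] rows 4
[0.271, 0.634, 0.0, 0.0, 0.0, 0.237] rows 4
[0.471, 0.571, 0.0, 0.0, 0.0, 0.199] rows 4
```

Request:
drive_tool:
  targets:
    - [0,0,-0.05,0,0,0]
    - [0,0,-0.15,0,0,0]
    - [0,0,-0.3,0,0,0]
    - [0,0,-0.45,0,0,0]
    - [0,0,-0.6,0,0,0]
    - [0,0,-0.6,0,0,0]
    - [0,0,-0.6,0,0,0]

```text
clock: 6.8
tcp_pos: [0.4679, 0.3182, 0.3825]
ee_rot: [0.997, 0.074, -0.001, 0.0]
force: [-0.6, -0.4, -7.9]
gripper_width: 0.0273
grasp_force: 60.3
```

Request:
drive_tool:
  targets:
    - [0.05,0.12,0,0,0,0.045]
    - [0.11,0.25,0,0,0,0.095]
    - [0.16,0.38,0,0,0,0.142]
    - [0.22,0.51,0,0,0,0.19]
    - [0.27,0.634,0,0,0,0.237]

```text
clock: 7.3
tcp_pos: [0.5585, 0.1697, 0.3793]
ee_rot: [1.0, -0.02, -0.004, 0.001]
force: [1.2, -0.2, -7.1]
gripper_width: 0.0273
grasp_force: 60.7
```

Request:
drive_tool:
  targets:
    - [0.09,0.11,0,0,0,0.04]
    - [0.19,0.23,0,0,0,0.08]
    - [0.28,0.34,0,0,0,0.12]
    - [0.38,0.46,0,0,0,0.16]
    - [0.47,0.57,0,0,0,0.2]
    - [0.47,0.57,0,0,0,0.2]
    - [0.47,0.57,0,0,0,0.2]

```text
clock: 8.0
tcp_pos: [0.6701, 0.0228, 0.3784]
ee_rot: [0.995, -0.099, -0.004, 0.001]
force: [-1.0, 1.5, -7.8]
gripper_width: 0.0275
grasp_force: 61.0
```

```bash
python3 - <<'E'
from h import *
tcp();snap("1")
plan((.672,.0227,.320,-.196))
E
```

```text
8.0 p [0.6701 0.0228 0.3784] R
 [[ 0.98  -0.198 -0.009]
 [-0.198 -0.98  -0.001]
 [-0.008  0.002 -1.   ]] F [-1.   1.5 -7.8] w 0.0275 61.0
[0.013, 0.012, 0.24, -0.001, 0.009, 0.003] rows 2
```

Request:
drive_tool:
  targets:
    - [0,0,0.08,0,0,0]
    - [0.01,0.01,0.16,0,0.009,0.003]
    - [0.013,0.012,0.235,0,0.009,0.003]
    - [0.013,0.012,0.235,0,0.009,0.003]
    - [0.013,0.012,0.235,0,0.009,0.003]
    - [0.013,0.012,0.235,0,0.009,0.003]

```text
clock: 8.7
tcp_pos: [0.6736, 0.0219, 0.3256]
ee_rot: [0.995, -0.098, 0.005, -0.0]
force: [0.4, -0.3, -5.3]
gripper_width: 0.0274
grasp_force: 60.9
```

```bash
python3 - <<'E'
from h import *
tcp();snap("2")
t=cv2.imread("pics/top2.png");s=cv2.imread("pics/scene2.png")
A=cv2.resize(t[145:255,235:385],None,fx=5,fy=5,interpolation=cv2.INTER_CUBIC)
B=cv2.resize(s[230:350,245:405],None,fx=4.6,fy=4.6,interpolation=cv2.INTER_CUBIC)
cv2.imwrite("pics/c3.png",A);cv2.imwrite("pics/c4.png",B)
E
```

```text
8.7 p [0.6736 0.0219 0.3256] R
 [[ 0.981 -0.196  0.009]
 [-0.196 -0.981 -0.   ]
 [ 0.009 -0.001 -1.   ]] F [ 0.4 -0.3 -5.3] w 0.0274 60.9
```

View pics/c3.png

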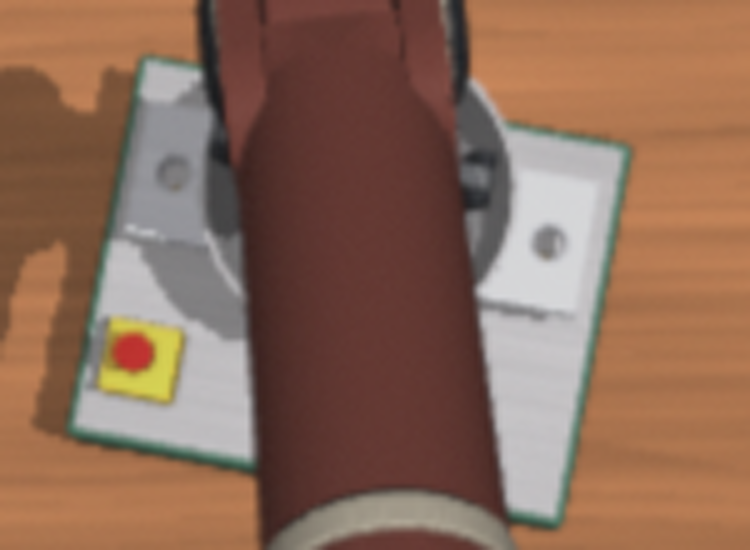

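View pics/c4.png

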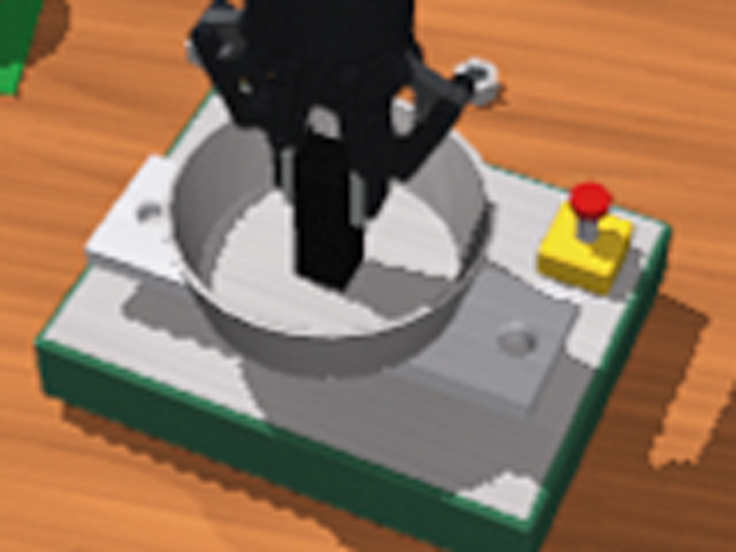

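```bash
python3 - <<'E'
from h import *
D={"top":(((269.4,179.0),(344.4,192.8)),((270.3,184.1),(342.7,197.5))),"scene":(((357.0,303.95),(277.0,275.25)),((357,312),(280,284.3)))}
for n,(h,g) in D.items():
    for z,q,nm in((.104,h,"holes"),(.070,g,"pegs")):
        a,b=[plane(n,u,z) for u in q];d=a-b
        print(n,nm,np.round((a+b)/2,4),"len",round(np.hypot(*d[:2]),4),"yaw",round(np.arctan2(d[1],d[0])-np.pi/2,4))
print([tri(D["scene"][0][i],D["top"][0][i]) for i in(0,1)])
E
```

```text
top holes [0.676  0.0215 0.104 ] len 0.1967 yaw -0.1963
top pegs [0.6695 0.0235 0.07  ] len 0.1951 yaw -0.1972
scene holes [0.6813 0.0203 0.104 ] len 0.1993 yaw -0.2042
scene pegs [0.678  0.0229 0.07  ] len 0.1958 yaw -0.1994
[(array([0.69655543, 0.11796222, 0.0979079 ]), np.float64(0.293379045635772), np.float64(0.2496969246923706)), (array([ 0.65787617, -0.07675398,  0.10051574]), np.float64(0.7265297980005552), np.float64(0.6550442328318745))]
```

```bash
python3 - <<'E'
from h import *
plan((.6695,.0239,.312,-.197),(.6695,.0239,.300,-.197))
E
```

```text
[-0.019, -0.006, 0.055, -0.001, -0.012, -0.001] rows 1
[0.0, 0.0, 0.048, 0.0, 0.0, 0.0] rows 1
```

Request:
drive_tool:
  targets:
    - [-0.019,-0.006,0,0,-0.01,0]
    - [-0.019,-0.006,0.03,0,-0.01,0]
    - [-0.019,-0.006,0.055,0,-0.01,0]
    - [-0.019,-0.006,0.055,0,-0.01,0]
    - [-0.019,-0.006,0.055,0,-0.01,0]
    - [-0.019,-0.006,0.055,0,-0.01,0]

```text
clock: 9.4
tcp_pos: [0.6692, 0.0233, 0.3105]
ee_rot: [0.995, -0.099, -0.0, -0.0]
force: [-0.2, -0.0, -5.6]
gripper_width: 0.0274
grasp_force: 60.9
```

```bash
python3 - <<'E'
from h import *
tcp();snap("3")
t=cv2.imread("pics/top3.png");s=cv2.imread("pics/scene3.png")
A=cv2.resize(t[160:210,255:365],None,fx=7,fy=7,interpolation=cv2.INTER_CUBIC)
B=cv2.resize(s[265:325,255:395],None,fx=5.5,fy=5.5,interpolation=cv2.INTER_CUBIC)[:240]
B=cv2.resize(s[262:322,260:370],None,fx=7,fy=7,interpolation=cv2.INTER_CUBIC)[:245]
cv2.imwrite("pics/c5.png",np.vstack([A,B]))
E
```

```text
9.4 p [0.6692 0.0233 0.3105] R
 [[ 0.98  -0.197 -0.   ]
 [-0.197 -0.98   0.   ]
 [-0.    -0.    -1.   ]] F [-0.2 -0.  -5.6] w 0.0274 60.9
```

View pics/c5.png

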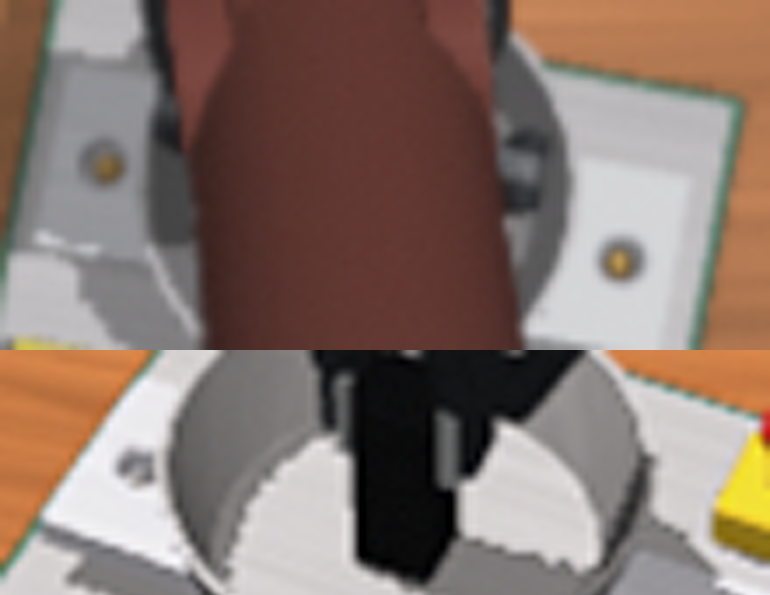

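Request:
drive_tool:
  targets:
    - [0.003,0,0.02,0,0,0]
    - [0.003,0,0.03,0,0,0]
    - [0.003,0,0.04,0,0,0]
    - [0.003,0,0.05,0,0,0]
    - [0.003,0,0.06,0,0,0]
    - [0.003,0,0.066,0,0,0]
    - [0.003,0,0.066,0,0,0]
    - [0.003,0,0.066,0,0,0]

```text
clock: 10.3
tcp_pos: [0.6697, 0.0231, 0.2941]
ee_rot: [0.995, -0.099, -0.0, -0.0]
force: [0.3, 0.5, -5.8]
gripper_width: 0.0274
grasp_force: 61.1
```

Request:
drive_tool:
  targets:
    - [0,0,0.005,0,0,0]
    - [0,0,0.01,0,0,0]
    - [0,0,0.01,0,0,0]

```text
clock: 10.6
tcp_pos: [0.6698, 0.0232, 0.2939]
ee_rot: [0.995, -0.099, 0.0, -0.0]
force: [-3.2, 1.5, 5.0]
gripper_width: 0.0275
grasp_force: 62.7
```

Request:
drive_tool:
  targets:
    - [0,0,0,0,0,0]
    - [0,0,0,0,0,0]
    - [0,0,0,0,0,0]
    - [0,0,0,0,0,0]
    - [0,0,0,0,0,0]
    - [0,0,-0.1,0,0,0]
    - [0,0,-0.25,0,0,0]
    - [0,0,-0.45,0,0,0]
    - [0,0,-0.6,0,0,0]
  claw: 1

```text
clock: 11.5
tcp_pos: [0.67, 0.0231, 0.4446]
ee_rot: [0.995, -0.099, 0.001, -0.0]
force: [0.2, -0.2, 0.0]
gripper_width: 0.0851
grasp_force: 0.0
```

```bash
python3 - <<'E'
from h import *
tcp();snap("4")
print(lm("top","bowl",1),lm("scene","bowl",1))
t=cv2.imread("pics/top0.png");s=cv2.imread("pics/scene0.png")
A=cv2.resize(t[150:345,375:455],None,fx=4,fy=4,interpolation=cv2.INTER_CUBIC)[:600]
B=cv2.resize(s[180:330,170:265],None,fx=4,fy=4,interpolation=cv2.INTER_CUBIC)
C=cv2.resize(cv2.imread("pics/top4.png")[150:250,240:370],None,fx=1,fy=1)
out=np.zeros((600,720,3),np.uint8);out[:A[:600].shape[0],:320]=A[:600];out[:600,330:710]=B[:600];cv2.imwrite("pics/c6.png",out)
E
```

```text
11.5 p [0.67   0.0231 0.4446] R
 [[ 0.98  -0.197  0.003]
 [-0.197 -0.98   0.   ]
 [ 0.002 -0.001 -1.   ]] F [ 0.2 -0.2  0. ] w 0.0851 0.0
[] [(0.87, [320.6, 297.1])]
```

View pics/c6.png

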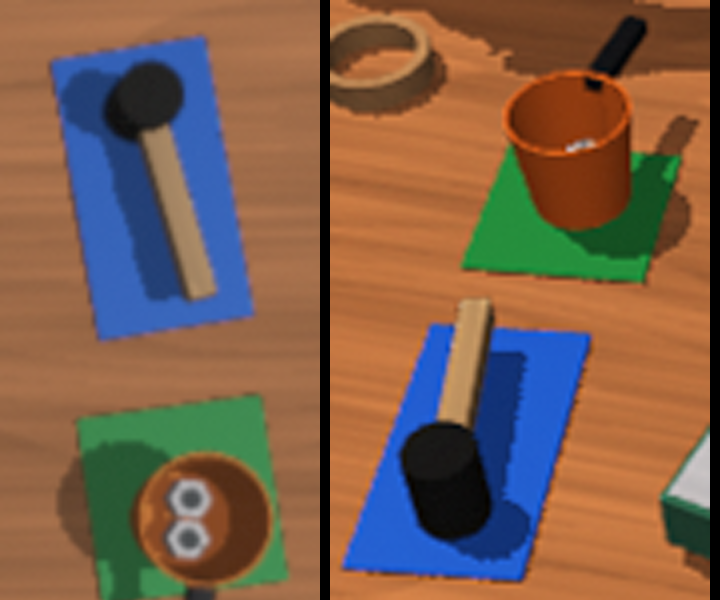

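```bash
python3 - <<'E'
from h import *
T=lambda u,v:(375+u/4-.375,150+v/4-.375)
S=lambda u,v:(170+(u-330)/4-.375,180+v/4-.375)
o=[("top",(0,0,.064),T(151,96)),("top",(-.14,0,.049),T(204,296)),("scene",(0,0,.064),S(439,449)),("scene",(-.14,0,.049),S(478,302))]
p,r=fit(o,[.71,-.26,.4]);print("mallet",p,r,"grip",p[:2]-.05*np.array([np.cos(p[2]),np.sin(p[2])]))
p,r=fit(o[:2],[.71,-.26,.4]);print("mallet top",p,r)
print(tri(o[2][2],o[0][2])[0],tri(o[3][2],o[1][2])[0])
o=[("top",(a,b,.004),T(*c)) for (a,b),c in zip(((.1,.055),(.1,-.055),(-.1,-.055),(-.1,.055)),((52,60),(206,37),(253,317),(99,340)))]
p,r=fit(o,[.66,-.27,.15]);print("pad",p,r)
o=[("top",(a,b,.004),T(*c)) for (a,b),c in zip(((.065,.065),(.065,-.065),(-.065,-.065)),((77,419),(262,394),(288,580)))]
p,r=fit(o,[.44,-.29,.15]);print("mat",p,r)
o=[("top",(0,0,.084),T(206,518)),("scene",(0,0,.084),S(568,112)),("scene",(-.115,0,.082),S(637,22)),("top",(-.115,0,.082),(424,322))]
p,r=fit(o,[.43,-.29,0]);print("cup",p,r)
print(tri(o[1][2],o[0][2])[0],tri(o[2][2],o[3][2])[0])
E
```

```text
mallet [ 0.71774725 -0.25925582  0.25506033] [[0.0, -1.7], [0.1, -0.7], [0.2, -0.9], [0.2, -2.4]] grip [ 0.66936485 -0.27187101]
mallet top [ 0.71446614 -0.25878659  0.25893743] [[-0.1, -0.5], [0.1, 0.5]]
[ 0.71502488 -0.26142361  0.05673839] [ 0.58167777 -0.29693745  0.03870043]
pad [ 0.66143726 -0.27051501  0.14018926] [[-0.2, -0.1], [0.2, -0.3], [0.3, 0.1], [-0.3, 0.3]]
mat [ 0.4447155  -0.28586273  0.11697236] [[-0.3, -0.2], [-0.0, -0.0], [0.3, 0.2]]
cup [ 0.43629949 -0.28416391 -0.07485661] [[0.0, -1.6], [0.0, -0.4], [-0.1, -2.0], [-0.2, 0.1]]
[ 0.43243564 -0.28582883  0.07875757] [ 0.32100527 -0.27720284  0.07404498]
```

```bash
python3 - <<'E'
from h import *
plan((.668,-.15,.42,.1),(.666,-.2716,.30,.259),(.666,-.2716,.193,.259))
print(plane("top",(261.1,215.1),.109))
E
```

```text
[0.129, 0.68, 0.09, -0.001, -0.002, -0.38] rows 4
[-0.057, 0.483, 0.48, 0.0, 0.0, -0.202] rows 4
[0.0, 0.0, 0.428, 0.0, 0.0, 0.0] rows 3
[0.60109269 0.13927258 0.109     ]
```

Request:
drive_tool:
  targets:
    - [0.13,0.68,0.09,0,0,-0.38]
    - [0.13,0.68,0.09,0,0,-0.38]
    - [0.13,0.68,0.09,0,0,-0.38]
    - [0.13,0.68,0.09,0,0,-0.38]
    - [0.13,0.68,0.09,0,0,-0.38]

```text
clock: 12.2
tcp_pos: [0.6667, -0.157, 0.4152]
ee_rot: [0.999, 0.045, -0.004, 0.002]
force: [-0.4, -0.6, 0.0]
gripper_width: 0.0853
grasp_force: 0.0
```

Request:
drive_tool:
  targets:
    - [-0.057,0.483,0.48,0,0,-0.202]
    - [-0.057,0.483,0.48,0,0,-0.202]
    - [-0.057,0.483,0.48,0,0,-0.202]
    - [-0.057,0.483,0.48,0,0,-0.202]
    - [-0.057,0.483,0.48,0,0,-0.202]
    - [-0.057,0.483,0.48,0,0,-0.202]

```text
clock: 12.8
tcp_pos: [0.6671, -0.2688, 0.2997]
ee_rot: [0.991, 0.13, 0.001, -0.002]
force: [0.3, -0.1, 0.5]
gripper_width: 0.0854
grasp_force: 0.0
```

```bash
python3 - <<'E'
from h import *
optics.grab_frame("scene");print(lm("scene","mallet",1),lm("scene","mallet_grip",1))
tcp();plan((.666,-.2716,.193,.259))
E
```

```text
[(0.88, [201.6, 309.1])] [(0.81, [202.8, 282.5])]
12.95 p [ 0.6676 -0.2682  0.3016] R
 [[ 0.966  0.26   0.004]
 [ 0.26  -0.966  0.001]
 [ 0.004 -0.    -1.   ]] F [-0.1  0.8 -0.1] w 0.0854 0.0
[-0.011, 0.012, 0.434, -0.0, -0.005, 0.005] rows 3
```

Request:
drive_tool:
  targets:
    - [-0.01,0.012,0.1,0,-0.005,0]
    - [-0.01,0.012,0.22,0,-0.005,0]
    - [-0.01,0.012,0.34,0,-0.005,0]
    - [-0.01,0.012,0.434,0,-0.005,0]
    - [-0.01,0.012,0.434,0,-0.005,0]
    - [-0.01,0.012,0.434,0,-0.005,0]

```text
clock: 13.55
tcp_pos: [0.6653, -0.2738, 0.192]
ee_rot: [0.992, 0.13, -0.001, 0.0]
force: [0.6, -0.0, 1.3]
gripper_width: 0.0853
grasp_force: 0.0
```

Request:
drive_tool:
  targets:
    - [0,0,0,0,0,0]
    - [0,0,0,0,0,0]
    - [0,0,0,0,0,0]
    - [0,0,0,0,0,0]
    - [0,0,0,0,0,0]
    - [0,0,0,0,0,0]
    - [0,0,0,0,0,0]
    - [0,0,0,0,0,0]
    - [0,0,0,0,0,0]
    - [0,0,0,0,0,0]
  claw: -1
  newtons: 110

```text
clock: 14.55
tcp_pos: [0.6643, -0.2749, 0.1911]
ee_rot: [0.992, 0.129, -0.002, 0.0]
force: [-1.2, 0.2, 5.9]
gripper_width: 0.0187
grasp_force: 107.3
```

```bash
python3 - <<'E'
from h import *
A=(.6643,-.2749,.3911,.259)
plan(A);plan((.62,-.08,.39,.2),(.555,.11,.38,.1),start=A)
E
```

```text
[-0.004, -0.0, -0.8, -0.0, 0.006, -0.0] rows 4
[0.028, -0.799, 0.004, 0.0, 0.0, 0.075] rows 4
[-0.104, -0.797, 0.04, 0.0, 0.0, 0.127] rows 5
```

Request:
drive_tool:
  targets:
    - [0,0,-0.1,0,0,0]
    - [0,0,-0.25,0,0,0]
    - [0,0,-0.4,0,0,0]
    - [0,0,-0.55,0,0,0]
    - [0,0,-0.7,0,0,0]
    - [0,0,-0.8,0,0,0]
    - [0,0,-0.8,0,0,0]

```text
clock: 15.25
tcp_pos: [0.6659, -0.2751, 0.394]
ee_rot: [0.992, 0.129, 0.001, 0.002]
force: [-0.1, -0.6, -2.2]
gripper_width: 0.0186
grasp_force: 107.8
```

Request:
drive_tool:
  targets:
    - [0.005,-0.16,0,0,0,0.015]
    - [0.01,-0.32,0,0,0,0.03]
    - [0.015,-0.48,0,0,0,0.045]
    - [0.02,-0.64,0,0,0,0.06]
    - [0.028,-0.8,0,0,0,0.075]
    - [0.028,-0.8,0,0,0,0.075]

```text
clock: 15.85
tcp_pos: [0.6193, -0.0705, 0.3875]
ee_rot: [0.994, 0.106, -0.005, -0.004]
force: [1.1, 1.3, -3.5]
gripper_width: 0.0188
grasp_force: 108.2
```

Request:
drive_tool:
  targets:
    - [-0.02,-0.16,0,0,0,0.025]
    - [-0.04,-0.32,0,0,0,0.05]
    - [-0.06,-0.48,0,0,0,0.075]
    - [-0.08,-0.64,0.02,0,0,0.1]
    - [-0.104,-0.8,0.04,0,0,0.127]
    - [-0.104,-0.8,0.04,0,0,0.127]
    - [-0.104,-0.8,0.04,0,0,0.127]

```text
clock: 16.55
tcp_pos: [0.5545, 0.1123, 0.3781]
ee_rot: [0.999, 0.052, -0.005, 0.001]
force: [0.4, -1.1, -4.1]
gripper_width: 0.0187
grasp_force: 108.5
```

```bash
python3 - <<'E'
from h import *
tcp();plan((.5489,.1338,.325,.1));snap("5")
t=cv2.imread("pics/top5.png");s=cv2.imread("pics/scene5.png")
print(lm("scene","mallet",1),lm("top","mallet",1),lm("scene","bowl",1))
A=cv2.resize(t[150:290,220:380],None,fx=3,fy=3,interpolation=cv2.INTER_CUBIC)
B=cv2.resize(s[200:340,270:430],None,fx=3,fy=3,interpolation=cv2.INTER_CUBIC)
cv2.imwrite("pics/c7.png",cv2.resize(np.hstack([A,B]),(800,350)))
E
```

```text
16.55 p [0.5545 0.1123 0.3781] R
 [[ 0.995  0.104 -0.009]
 [ 0.104 -0.995 -0.002]
 [-0.01   0.001 -1.   ]] F [ 0.4 -1.1 -4.1] w 0.0187 108.5
[-0.011, -0.088, 0.213, 0.001, 0.012, 0.005] rows 2
[(0.78, [364.9, 248.8])] [(0.55, [131.4, 319.6])] [(0.85, [318.6, 299.9])]
```

View pics/c7.png

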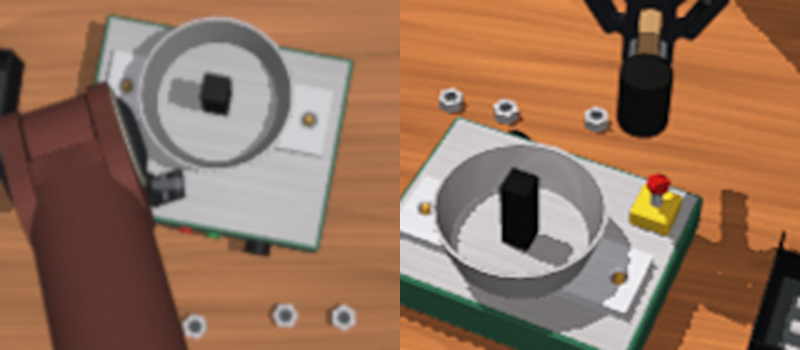

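Request:
drive_tool:
  targets:
    - [-0.011,-0.088,0,0,0.01,0.005]
    - [-0.011,-0.088,0.07,0,0.01,0.005]
    - [-0.011,-0.088,0.14,0,0.01,0.005]
    - [-0.011,-0.088,0.21,0,0.01,0.005]
    - [-0.011,-0.088,0.21,0,0.01,0.005]
    - [-0.011,-0.088,0.21,0,0.01,0.005]

```text
clock: 17.4
tcp_pos: [0.5508, 0.132, 0.3282]
ee_rot: [0.999, 0.047, 0.002, 0.0]
force: [0.6, 0.0, -2.4]
gripper_width: 0.0181
grasp_force: 108.4
```

```bash
python3 - <<'E'
from h import *
tcp();plan((.5489,.1338,.30,.1));snap("6")
t=cv2.imread("pics/top6.png");s=cv2.imread("pics/scene6.png")
A=cv2.resize(t[190:250,220:300],None,fx=5,fy=5,interpolation=cv2.INTER_CUBIC)
B=cv2.resize(s[230:310,330:410],None,fx=5,fy=5,interpolation=cv2.INTER_CUBIC)[:300]
cv2.imwrite("pics/c8.png",np.hstack([A,B]))
hs=cv2.cvtColor(s,cv2.COLOR_BGR2HSV)
hd=[.6011,.139];print(proj("scene",[*hd,.11]))
E
```

```text
17.4 p [0.5508 0.132  0.3282] R
 [[ 0.995  0.095  0.003]
 [ 0.095 -0.996 -0.   ]
 [ 0.003  0.001 -1.   ]] F [ 0.6  0.  -2.4] w 0.0181 108.4
[-0.007, -0.008, 0.113, 0.001, -0.004, -0.007] rows 1
[[373.71136495 270.46557502]]
```

View pics/c8.png

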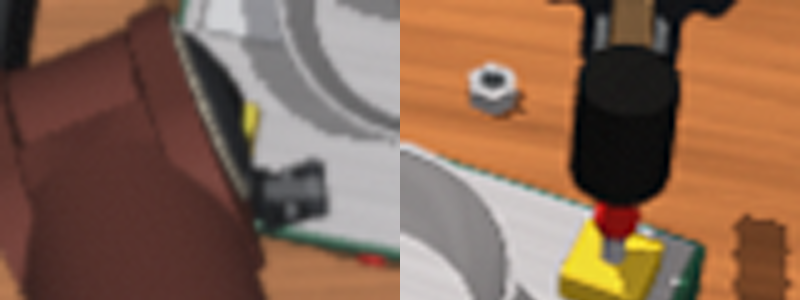

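Request:
drive_tool:
  targets:
    - [-0.007,-0.006,0.04,0,0,0]
    - [-0.007,-0.006,0.08,0,0,0]
    - [-0.007,-0.006,0.1,0,0,0]
    - [-0.007,-0.006,0.12,0,0,0]
    - [-0.007,-0.006,0.14,0,0,0]
    - [-0.007,-0.006,0.16,0,0,0]
    - [-0.007,-0.006,0.18,0,0,0]
    - [-0.007,-0.006,0.188,0,0,0]
    - [-0.007,-0.006,0.188,0,0,0]

```text
clock: 18.4
tcp_pos: [0.5483, 0.1341, 0.2824]
ee_rot: [0.999, 0.048, 0.002, 0.0]
force: [-6.0, -0.9, 9.5]
gripper_width: 0.0187
grasp_force: 110.6
```

Request:
drive_tool:
  targets:
    - [0,0,0.006,0,0,0]
    - [0,0,0.012,0,0,0]
    - [0,0,0.018,0,0,0]
    - [0,0,0.018,0,0,0]

```text
clock: 18.8
tcp_pos: [0.5478, 0.1342, 0.2814]
ee_rot: [0.999, 0.048, 0.002, 0.0]
force: [-14.2, -3.5, 28.9]
gripper_width: 0.0185
grasp_force: 113.7
```

Request:
drive_tool:
  targets:
    - [0,0,-0.06,0,0,0]
    - [0,0,-0.15,0,0,0]
    - [0,0,-0.3,0,0,0]
    - [0,0,-0.45,0,0,0]
    - [0,0,-0.48,0,0,0]
    - [0,0,-0.48,0,0,0]

```text
clock: 19.4
tcp_pos: [0.5486, 0.1341, 0.3973]
ee_rot: [0.999, 0.048, 0.003, -0.0]
force: [0.2, 0.1, -3.3]
gripper_width: 0.0182
grasp_force: 108.7
```

```bash
python3 - <<'E'
from h import *
tcp()
A=(.62,-.07,.39,.2)
plan(A,(.6655,-.272,.30,.259),(.6645,-.274,.195,.259))
E
```

```text
19.4 p [0.5486 0.1341 0.3973] R
 [[ 0.995  0.096  0.007]
 [ 0.096 -0.995  0.001]
 [ 0.007 -0.    -1.   ]] F [ 0.2  0.1 -3.3] w 0.0182 108.7
[0.206, 0.84, 0.03, 0.0, -0.008, -0.132] rows 5
[0.018, 0.828, 0.36, 0.0, 0.0, -0.075] rows 5
[-0.006, 0.007, 0.42, 0.0, 0.0, 0.0] rows 3
```

Request:
drive_tool:
  targets:
    - [0.04,0.17,0,0,0,-0.026]
    - [0.08,0.34,0,0,-0.008,-0.052]
    - [0.12,0.51,0,0,-0.008,-0.078]
    - [0.165,0.68,0.015,0,-0.008,-0.105]
    - [0.206,0.84,0.03,0,-0.008,-0.132]
    - [0.206,0.84,0.03,0,-0.008,-0.132]

```text
clock: 20.0
tcp_pos: [0.6198, -0.0798, 0.3848]
ee_rot: [0.996, 0.093, -0.005, 0.004]
force: [-1.0, -1.1, -2.9]
gripper_width: 0.0183
grasp_force: 108.6
```

```bash
python3 - <<'E'
from h import *
tcp();snap("7")
print(lm("scene","lock_pin_top",1),lm("top","lock_pin_top",1),proj("scene",[.6011,.139,.096]),proj("scene",[.6011,.139,.110]),proj("top",[.6011,.139,.096]))
for n in("scene","top"):
    hsv=cv2.cvtColor(cv2.imread(f"pics/{n}7.png"),cv2.COLOR_BGR2HSV)
    m=cv2.inRange(hsv,(0,180,120),(6,255,255));k,l,st,c=cv2.connectedComponentsWithStats(m)
    w=(240,290,190,240) if n=="top" else (340,400,245,300)
    print([ (n,st[i].tolist(),np.round(c[i],1)) for i in range(1,k) if w[0]<c[i,0]<w[1] and w[2]<c[i,1]<w[3]])
plan((.6655,-.272,.30,.259),(.6645,-.274,.195,.259))
E
```

```text
20.0 p [ 0.6198 -0.0798  0.3848] R
 [[ 0.983  0.186 -0.008]
 [ 0.186 -0.983 -0.009]
 [-0.01   0.007 -1.   ]] F [-1.  -1.1 -2.9] w 0.0183 108.6
[(0.66, [231.6, 232.8])] [(0.61, [265.0, 216.2])] [[373.26081869 274.46621614]] [[373.71136495 270.46557502]] [[261.81903371 215.74622802]]
[('scene', [369, 274, 8, 7, 37], array([372.4, 276.7]))]
[('top', [259, 213, 7, 6, 32], array([261.9, 215.5]))]
[0.02, 0.836, 0.347, -0.003, 0.008, -0.073] rows 5
[-0.006, 0.007, 0.42, 0.0, 0.0, 0.0] rows 3
```

Request:
drive_tool:
  targets:
    - [0.005,0.17,0,0,0.004,-0.015]
    - [0.01,0.34,0.05,0,0.008,-0.03]
    - [0.015,0.51,0.1,0,0.008,-0.045]
    - [0.02,0.68,0.2,0,0.008,-0.06]
    - [0.02,0.836,0.3,0,0.008,-0.073]
    - [0.02,0.836,0.34,0,0.008,-0.073]
    - [0.02,0.836,0.34,0,0.008,-0.073]

```text
clock: 20.9
tcp_pos: [0.665, -0.2734, 0.3004]
ee_rot: [0.992, 0.128, -0.002, -0.002]
force: [-0.3, 0.7, -2.8]
gripper_width: 0.0186
grasp_force: 108.7
```

```bash
python3 - <<'E'
from h import *
tcp();plan((.6645,-.274,.196,.259))
E
```

```text
20.9 p [ 0.665  -0.2734  0.3004] R
 [[ 0.967  0.254 -0.004]
 [ 0.254 -0.967  0.004]
 [-0.003 -0.004 -1.   ]] F [-0.3  0.7 -2.8] w 0.0186 108.7
[-0.001, 0.004, 0.418, -0.006, 0.003, -0.003] rows 3
```

Request:
drive_tool:
  targets:
    - [0,0,0.1,0,0,0]
    - [0,0,0.2,0,0,0]
    - [0,0,0.3,0,0,0]
    - [0,0,0.36,0,0,0]
    - [0,0,0.4,0,0,0]
    - [0,0,0.418,0,0,0]
    - [0,0,0.425,0,0,0]
    - [0,0,0.432,0,0,0]
    - [0,0,0.432,0,0,0]

```text
clock: 21.8
tcp_pos: [0.6665, -0.274, 0.1972]
ee_rot: [0.992, 0.128, 0.002, 0.0]
force: [0.2, -0.1, -3.2]
gripper_width: 0.0184
grasp_force: 108.9
```

Request:
drive_tool:
  targets:
    - [0,0,0.008,0,0,0]
    - [0,0,0.014,0,0,0]
    - [0,0,0.02,0,0,0]
    - [0,0,0.024,0,0,0]
    - [0,0,0.024,0,0,0]

```text
clock: 22.3
tcp_pos: [0.6662, -0.274, 0.191]
ee_rot: [0.992, 0.128, 0.002, 0.0]
force: [-2.1, 0.4, 0.7]
gripper_width: 0.0185
grasp_force: 109.5
```

Request:
drive_tool:
  targets:
    - [0,0,0,0,0,0]
    - [0,0,0,0,0,0]
    - [0,0,0,0,0,0]
    - [0,0,0,0,0,0]
    - [0,0,-0.1,0,0,0]
    - [0,0,-0.25,0,0,0]
    - [0,0,-0.45,0,0,0]
    - [0,0,-0.65,0,0,0]
    - [0,0,-0.85,0,0,0]
    - [0,0,-0.85,0,0,0]
  claw: 1

```text
clock: 23.3
tcp_pos: [0.667, -0.2743, 0.4134]
ee_rot: [0.992, 0.128, 0.01, 0.004]
force: [1.1, -0.5, 0.8]
gripper_width: 0.0852
grasp_force: 0.0
```

```bash
python3 - <<'E'
from h import *
tcp();snap("8")
for f in("top0","top8"):
    t=cv2.imread(f"pics/{f}.png");g=t.max(2)
    sub=(g[290:330,410:440]<60).astype(np.uint8)
    k,l,st,c=cv2.connectedComponentsWithStats(sub)
    for i in range(1,k):
        if st[i,4]>30:
            cc=max(cv2.findContours((l==i).astype(np.uint8),0,2)[0],key=cv2.contourArea)
            r=cv2.minAreaRect(cc);print(f,st[i],c[i]+[410,290],r)
            b=cv2.boxPoints(r)+[410,290];print(np.round([plane("top",q,.08)[:2] for q in b],4).tolist())
    hsv=cv2.cvtColor(t,cv2.COLOR_BGR2HSV);m=cv2.inRange(hsv,(3,150,60),(14,255,255))[255:305,400:450]
    k,l,st,c=cv2.connectedComponentsWithStats(m);i=1+np.argmax(st[1:,4])
    cc=max(cv2.findContours((l==i).astype(np.uint8),0,2)[0],key=cv2.contourArea)
    (u,v),R=cv2.minEnclosingCircle(cc);print("rim",u+400,v+255,R,plane("top",(u+400,v+255),.084))
print(lm("top","cup",1),lm("top","cup_grip",1),lm("top","mallet",1),lm("scene","mallet_grip",1))
E
```

```text
23.3 p [ 0.667  -0.2743  0.4134] R
 [[ 0.967  0.254  0.022]
 [ 0.254 -0.967 -0.006]
 [ 0.019  0.011 -1.   ]] F [ 1.1 -0.5  0.8] w 0.0852 0.0
top0 [ 11   7   7  27 144] [423.64583333 310.32638889] ((13.673584938049316, 20.007545471191406), (5.690276145935059, 25.84514808654785), 2.4895527362823486)
[[0.3199, -0.2669], [0.3863, -0.2715], [0.3854, -0.2862], [0.3191, -0.2816]]
rim 425.0495204925537 279.18370628356934 17.090662002563477 [ 0.43216262 -0.28127023  0.084     ]
top8 [  2   0  19  40 183] [423.23497268 307.79234973] ((11.234956741333008, 18.454158782958984), (10.545167922973633, 39.71835708618164), 15.5241117477417)
[[0.3115, -0.2424], [0.4097, -0.2723], [0.402, -0.2985], [0.304, -0.2684]]
rim 424.32926750183105 279.7439022064209 16.422224044799805 [ 0.43073888 -0.2793696   0.084     ]
[] [(0.97, [421.6, 313.7])] [(0.98, [407.2, 176.0])] []
```

```bash
cat > kin.py <<'E'
from h import *
import json,os
def log():
    s=get_obs();L=json.load(open("log.json")) if os.path.exists("log.json") else []
    L.append([list(map(float,s["joints"])),list(map(float,s["tcp_pos"])),list(map(float,s["ee_rot"]))]);json.dump(L,open("log.json","w"))
E
python3 - <<'E'
from kin import *
json.dump([[[1.257,.616,-.013,1.425,.008,1.103,-.04],[.1845,-.6232,.4047],[.99,.143,0,-.001]]],open("log.json","w"))
log();L=json.load(open("log.json"));print(np.round(L[-1][0],3))
plan((.5,-.25,.44,.12),(.35,-.277,.40,-.069),(.3462,-.277,.29,-.069))
E
```

```text
[ 0.437  0.743 -0.16   1.184  0.113  1.224 -1.034]
[-0.615, -0.261, -0.157, -0.003, 0.001, 0.175] rows 4
[-0.609, 0.035, 0.16, 0.0, 0.0, 0.241] rows 4
[-0.015, 0.001, 0.44, 0.0, 0.0, 0.0] rows 3
```

Request:
drive_tool:
  targets:
    - [-0.615,-0.26,-0.15,0,0,0.175]
    - [-0.615,-0.26,-0.15,0,0,0.175]
    - [-0.615,-0.26,-0.15,0,0,0.175]
    - [-0.615,-0.26,-0.15,0,0,0.175]
    - [-0.615,-0.26,-0.15,0,0,0.175]
    - [-0.615,-0.26,-0.15,0,0,0.175]

```text
clock: 24.2
tcp_pos: [0.5004, -0.2503, 0.4393]
ee_rot: [0.998, 0.06, 0.002, -0.0]
force: [0.8, 0.4, 0.5]
gripper_width: 0.0855
grasp_force: 0.0
```

```bash
python3 - <<'E'
from kin import *
log();tcp()
plan((.35,-.277,.40,-.069),(.3462,-.277,.29,-.069))
E
```

```text
24.2 p [ 0.5004 -0.2503  0.4393] R
 [[ 0.993  0.119  0.003]
 [ 0.119 -0.993  0.001]
 [ 0.003 -0.001 -1.   ]] F [0.8 0.4 0.5] w 0.0855 0.0
[-0.611, 0.034, 0.155, -0.001, -0.004, 0.24] rows 4
[-0.015, 0.001, 0.44, 0.0, 0.0, 0.0] rows 3
```

Request:
drive_tool:
  targets:
    - [-0.61,0.034,0.15,0,0,0.24]
    - [-0.61,0.034,0.15,0,0,0.24]
    - [-0.61,0.034,0.15,0,0,0.24]
    - [-0.61,0.034,0.15,0,0,0.24]
    - [-0.61,0.034,0.15,0,0,0.24]
    - [-0.61,0.034,0.15,0,0,0.24]
    - [-0.61,0.034,0.15,0,0,0.24]

```text
clock: 24.9
tcp_pos: [0.3522, -0.2767, 0.402]
ee_rot: [0.999, -0.033, 0.003, -0.0]
force: [0.0, -0.1, 0.1]
gripper_width: 0.0854
grasp_force: 0.0
```

```bash
python3 - <<'E'
from kin import *
log();tcp()
plan((.3462,-.277,.30,-.069),(.3462,-.277,.23,-.069))
L=json.load(open("log.json"))
def fk(q,p,s5,s7):
    h,d1,d2,d3,a1,a2,ym=p
    Z=lambda a:Rn.from_euler("z",a).as_matrix();Y=lambda a:Rn.from_euler("y",a).as_matrix()
    R=Z(-q[0]);x=np.array([0,0,h]);R=R@Y(q[1])@Z(-q[2]);x=x+R@[a1,0,d1];R=R@Y(q[3])@Z(s5*q[4]);x=x+R@[a2,0,d2];R=R@Y(q[5]);x=x+R@[0,0,d3];return x,R@Z(s7*q[6]+ym)
for s5 in(1,-1):
  for s7 in(1,-1):
    def res(p):
        o=[]
        for q,x,r in L:
            X,R=fk(q,p,s5,s7);o+=list((X-x)*10)+list((R-Rn.from_quat(r).as_matrix()).ravel())
        return o
    for ym in(0,1.57,3.14,-1.57):
        r=least_squares(res,[.3,.4,.4,.1,0,0,ym]);
        if r.cost<.5: print(s5,s7,r.cost,np.round(r.x,4))
print(np.round([l[0] for l in L],3))
E
```

```text
24.9 p [ 0.3522 -0.2767  0.402 ] R
 [[ 0.998 -0.066  0.005]
 [-0.066 -0.998  0.   ]
 [ 0.005 -0.001 -1.   ]] F [ 0.  -0.1  0.1] w 0.0854 0.0
[-0.026, 0.003, 0.408, -0.001, -0.007, 0.004] rows 3
[0.0, 0.0, 0.28, 0.0, 0.0, 0.0] rows 2
1 -1 0.09926109751670288 [-0.019   0.5619  0.3618 -0.1064 -0.0085 -0.02    1.5228]
1 -1 0.09926109751670209 [-0.019   0.5619  0.3618 -0.1064 -0.0085 -0.02    1.5228]
1 -1 0.09926109751670215 [-0.019   0.5619  0.3618 -0.1064 -0.0085 -0.02    1.5228]
1 -1 0.09926109751670222 [-0.019   0.5619  0.3618 -0.1064 -0.0085 -0.02    1.5228]
-1 -1 0.043942004602380756 [-4.9393  0.5895  0.3046 -4.8872 -0.0173 -0.1159  1.5711]
-1 -1 0.04394200460238008 [-4.9393  0.5895  0.3046 -4.8872 -0.0173 -0.1159  1.5711]
-1 -1 0.04394200460238139 [-4.9393  0.5895  0.3046 -4.8872 -0.0173 -0.1159  1.5711]
-1 -1 0.04394200460238016 [-4.9393  0.5895  0.3046 -4.8872 -0.0173 -0.1159  1.5711]
[[ 1.257  0.616 -0.013  1.425  0.008  1.103 -0.04 ]
 [ 0.437  0.743 -0.16   1.184  0.113  1.224 -1.034]
 [ 0.522  0.443 -0.147  1.639  0.069  1.063 -1.095]
 [ 0.685  0.31  -0.087  1.98   0.031  0.849 -1.056]]
```

```bash
cat >> kin.py <<'E'
Z=lambda a:Rn.from_euler("z",a).as_matrix();Y=lambda a:Rn.from_euler("y",a).as_matrix()
def fk(q,p,s):
    h,d1,d2,d3,a1,a2,ym=p
    R=Z(-q[0])@Y(q[1])@Z(s[0]*q[2]);x=np.array([0,0,h])+R@[a1,0,d1];R=R@Y(q[3])@Z(s[1]*q[4]);x=x+R@[a2,0,d2];R=R@Y(q[5]);return x+R@[0,0,d3],R@Z(s[2]*q[6]+ym)
def calib():
    L=json.load(open("log.json"));best=None
    for s3 in(1,-1):
     for s5 in(1,-1):
      for s7 in(1,-1):
        s=(s3,s5,s7)
        def res(p):
            o=[]
            for q,x,r in L:
                X,R=fk(q,p,s);o+=list((X-x)*10)+list((R-Rn.from_quat(r).as_matrix()).ravel())
            return np.r_[o,.02*(p[0]-.3),.02*(p[3]-.15)]
        r=min((least_squares(res,[.3,.4,.4,.1,0,0,ym]) for ym in(0,1.57,3.14,-1.57)),key=lambda r:r.cost)
        print(s,round(r.cost,5),np.round(r.x,4))
        if best is None or r.cost<best[0]: best=(r.cost,r.x,s)
    return best
E
python3 - <<'E'
from kin import *
calib()
E
```

```text
(1, 1, 1) 2.45146 [-5.0217  0.9561  0.0555 -4.0766 -0.2196 -0.5324 -3.2123]
(1, 1, -1) 0.40571 [-5.0217  0.9561  0.0555 -4.0766 -0.2196 -0.5324  1.3502]
(1, -1, 1) 2.35078 [-0.3913  0.5949  0.331  -0.3727 -0.0356 -0.0805  3.1297]
(1, -1, -1) 0.17884 [-0.3913  0.5949  0.331  -0.3727 -0.0356 -0.0805  1.3989]
(-1, 1, 1) 2.59829 [-0.019   0.562   0.3618 -0.1062 -0.0085 -0.0201  3.2905]
(-1, 1, -1) 0.09929 [-0.019   0.562   0.3618 -0.1062 -0.0085 -0.0201  1.5228]
(-1, -1, 1) 2.66173 [-2.874   0.6288  0.2952 -2.7608 -0.0401 -0.1297 -2.9268]
(-1, -1, -1) 0.0502 [-2.874   0.6288  0.2952 -2.7608 -0.0401 -0.1297  1.5711]
```

```bash
python3 - <<'E'
from kin import *
import itertools
L=json.load(open("log.json"))
for s in itertools.product((1,-1),repeat=3):
    f=lambda y:np.concatenate([(fk(q,[0]*6+[y[0]],s)[1]-Rn.from_quat(r).as_matrix()).ravel() for q,x,r in L])
    r=min((least_squares(f,[a]) for a in(0,1.57,3.14,-1.57)),key=lambda r:r.cost);print(s,r.cost,r.x)
    if r.cost<.02: 
        for q,x,rr in L: print(np.round((Rn.from_matrix(fk(q,[0]*6+[r.x[0]],s)[1]).inv()*Rn.from_quat(rr)).as_rotvec(),3))
E
```

```text
(1, 1, 1) 2.104563403599556 [-3.2122707]
(1, 1, -1) 0.05882075467406194 [1.35018518]
(1, -1, 1) 2.2731909455559256 [3.12971595]
(1, -1, -1) 0.1012479007677025 [1.39889006]
(-1, 1, 1) 2.5644098285070056 [3.29045273]
(-1, 1, -1) 0.06540965242687244 [1.52283543]
(-1, -1, 1) 2.6115340752691916 [-2.92681385]
(-1, -1, -1) 1.103338133144421e-06 [1.57107812]
[-0.     0.     0.001]
[-0. -0. -0.]
[-0. -0. -0.]
[-0. -0. -0.]
```

```bash
python3 - <<'E'
from kin import *
L=json.load(open("log.json"))
def fk2(q,p):
    h,a1,d1,a2,d2,a3,d3=p
    R=Z(-q[0])@Y(q[1])@Z(-q[2]);x=np.array([0,0,h])+R@[a1,0,d1];R=R@Y(q[3])@Z(-q[4]);x=x+R@[a2,0,d2];R=R@Y(q[5]);return x+R@[a3,0,d3],R@Z(-q[6]+np.pi/2)
for p0 in([.267,.0525,.293,-.0775,.3425,.076,.097],[.3,0,.35,0,.35,0,.1],[.333,.08,.316,-.08,.384,.088,.107],[.267,.0525,.293,.0775,.3425,.076,.097]):
    f=lambda p:np.r_[np.concatenate([fk2(q,p)[0]-x for q,x,r in L])*1000,(p-np.array(p0))]
    r=least_squares(f,p0);print(np.round(r.x,4),np.round(r.fun[:12],1))
E
```

```text
[-3.8796  0.0088  0.6237 -0.1411  0.3445  0.0867 -3.8088] [22.2 -4.5 -1.6  1.   7.6 -2.4 -7.5 12.   6.1  4.6  5.3 -2.1]
[-3.8769  0.0088  0.6238 -0.1412  0.3445  0.0867 -3.806 ] [22.2 -4.5 -1.6  1.   7.6 -2.4 -7.5 12.   6.1  4.6  5.3 -2.1]
[-3.8737  0.0088  0.6239 -0.1412  0.3445  0.0868 -3.8027] [22.2 -4.5 -1.6  1.   7.6 -2.4 -7.5 12.   6.1  4.6  5.3 -2.1]
[-3.8797  0.0088  0.6237 -0.1411  0.3445  0.0867 -3.8089] [22.2 -4.5 -1.6  1.   7.6 -2.4 -7.5 12.   6.1  4.6  5.3 -2.1]
```

```bash
python3 - <<'E'
from kin import *
for p in(2.2,2.6,2.9,3.1):
  for az in(-.05,-.3):
    for t in(0,60,90,105,115):
        R=Rt(.1)@Rn.from_euler("x",t,degrees=True).as_matrix()
        # mouth dir = -toolz
        e=Rn.from_matrix((Z(az)@Y(p)).T@R).as_euler("ZYZ")
        print(p,az,t,"mouth",np.round(-R[:,2],2),"q5,6,7",np.round([-e[0],e[1],np.pi/2-e[2]],2))
E
```

```text
2.2 -0.05 0 mouth [-0. -0.  1.] q5,6,7 [-0.    0.94 -1.42]
2.2 -0.05 60 mouth [ 0.09 -0.86  0.5 ] q5,6,7 [-1.06  1.38 -0.95]
2.2 -0.05 90 mouth [ 0.1 -1.   0. ] q5,6,7 [-1.48  1.69 -0.94]
2.2 -0.05 105 mouth [ 0.1  -0.96 -0.26] q5,6,7 [-1.7   1.84 -0.98]
2.2 -0.05 115 mouth [ 0.09 -0.9  -0.42] q5,6,7 [-1.86  1.94 -1.03]
2.2 -0.3 0 mouth [-0. -0.  1.] q5,6,7 [-0.    0.94 -1.17]
2.2 -0.3 60 mouth [ 0.09 -0.86  0.5 ] q5,6,7 [-0.92  1.55 -0.84]
2.2 -0.3 90 mouth [ 0.1 -1.   0. ] q5,6,7 [-1.33  1.89 -0.9 ]
2.2 -0.3 105 mouth [ 0.1  -0.96 -0.26] q5,6,7 [-1.56  2.04 -0.99]
2.2 -0.3 115 mouth [ 0.09 -0.9  -0.42] q5,6,7 [-1.73  2.13 -1.08]
2.6 -0.05 0 mouth [-0. -0.  1.] q5,6,7 [-0.    0.54 -1.42]
2.6 -0.05 60 mouth [ 0.09 -0.86  0.5 ] q5,6,7 [-1.16  1.2  -0.58]
2.6 -0.05 90 mouth [ 0.1 -1.   0. ] q5,6,7 [-1.44  1.65 -0.54]
2.6 -0.05 105 mouth [ 0.1  -0.96 -0.26] q5,6,7 [-1.58  1.87 -0.56]
2.6 -0.05 115 mouth [ 0.09 -0.9  -0.42] q5,6,7 [-1.68  2.02 -0.6 ]
2.6 -0.3 0 mouth [-0. -0.  1.] q5,6,7 [-0.    0.54 -1.17]
2.6 -0.3 60 mouth [ 0.09 -0.86  0.5 ] q5,6,7 [-0.97  1.31 -0.51]
2.6 -0.3 90 mout
[... 755 characters left out ...]
-0.3 115 mouth [ 0.09 -0.9  -0.42] q5,6,7 [-1.29  2.09 -0.26]
3.1 -0.05 0 mouth [-0. -0.  1.] q5,6,7 [-0.    0.04 -1.42]
3.1 -0.05 60 mouth [ 0.09 -0.86  0.5 ] q5,6,7 [-1.4   1.05 -0.05]
3.1 -0.05 90 mouth [ 0.1 -1.   0. ] q5,6,7 [-1.42  1.58 -0.04]
3.1 -0.05 105 mouth [ 0.1  -0.96 -0.26] q5,6,7 [-1.43  1.84 -0.04]
3.1 -0.05 115 mouth [ 0.09 -0.9  -0.42] q5,6,7 [-1.44  2.01 -0.05]
3.1 -0.3 0 mouth [-0. -0.  1.] q5,6,7 [-0.    0.04 -1.17]
3.1 -0.3 60 mouth [ 0.09 -0.86  0.5 ] q5,6,7 [-1.15  1.06 -0.04]
3.1 -0.3 90 mouth [ 0.1 -1.   0. ] q5,6,7 [-1.17  1.59 -0.04]
3.1 -0.3 105 mouth [ 0.1  -0.96 -0.26] q5,6,7 [-1.18  1.85 -0.04]
3.1 -0.3 115 mouth [ 0.09 -0.9  -0.42] q5,6,7 [-1.19  2.02 -0.04]
```

```bash
python3 - <<'E'
from h import *
plan((.341,-.2766,.30,-.069));plan((.341,-.2766,.230,-.069))
E
```

```text
[-0.047, 0.003, 0.408, -0.001, -0.007, 0.004] rows 3
[-0.048, 0.003, 0.688, -0.001, -0.007, 0.004] rows 4
```

Request:
drive_tool:
  targets:
    - [-0.02,0,0.1,0,-0.003,0]
    - [-0.047,0.003,0.22,0,-0.005,0.004]
    - [-0.047,0.003,0.34,0,-0.005,0.004]
    - [-0.047,0.003,0.46,0,-0.005,0.004]
    - [-0.047,0.003,0.58,0,-0.005,0.004]
    - [-0.047,0.003,0.66,0,-0.005,0.004]
    - [-0.047,0.003,0.688,0,-0.005,0.004]
    - [-0.047,0.003,0.688,0,-0.005,0.004]
    - [-0.047,0.003,0.688,0,-0.005,0.004]

```text
clock: 25.8
tcp_pos: [0.3397, -0.2769, 0.2304]
ee_rot: [0.999, -0.035, 0.0, 0.0]
force: [-0.2, 0.3, 1.2]
gripper_width: 0.085
grasp_force: 0.0
```

Request:
drive_tool:
  targets:
    - [0,0,0,0,0,0]
    - [0,0,0,0,0,0]
    - [0,0,0,0,0,0]
    - [0,0,0,0,0,0]
    - [0,0,0,0,0,0]
    - [0,0,0,0,0,0]
    - [0,0,0,0,0,0]
    - [0,0,0,0,0,0]
    - [0,0,0,0,0,0]
    - [0,0,0,0,0,0]
  claw: -1
  newtons: 100

```text
clock: 26.8
tcp_pos: [0.3385, -0.2769, 0.23]
ee_rot: [0.999, -0.036, -0.0, -0.0]
force: [-1.6, -1.3, 5.6]
gripper_width: 0.0163
grasp_force: 97.6
```

```bash
python3 - <<'E'
from kin import *
log();tcp()
E
```

```text
26.8 p [ 0.3385 -0.2769  0.23  ] R
 [[ 0.997 -0.072 -0.001]
 [-0.072 -0.997  0.   ]
 [-0.001 -0.    -1.   ]] F [-1.6 -1.3  5.6] w 0.0163 97.6
```

```bash
python3 - <<'E'
from h import *
plan((.3385,-.2769,.41,-.072),(.48,-.17,.41,.2),(.6045,-.053,.41,.5))
E
```

```text
[-0.001, -0.0, -0.72, -0.0, 0.001, -0.0] rows 4
[0.534, -0.467, 0.0, 0.0, 0.0, -0.346] rows 4
[0.581, -0.36, 0.0, 0.0, 0.0, -0.382] rows 4
```

Request:
drive_tool:
  targets:
    - [0,0,-0.04,0,0,0]
    - [0,0,-0.14,0,0,0]
    - [0,0,-0.26,0,0,0]
    - [0,0,-0.38,0,0,0]
    - [0,0,-0.5,0,0,0]
    - [0,0,-0.62,0,0,0]
    - [0,0,-0.7,0,0,0]
    - [0,0,-0.72,0,0,0]
    - [0,0,-0.72,0,0,0]

```text
clock: 27.7
tcp_pos: [0.3385, -0.2765, 0.4098]
ee_rot: [0.999, -0.036, -0.001, -0.0]
force: [-0.6, 0.1, -3.0]
gripper_width: 0.0161
grasp_force: 98.0
```

Request:
drive_tool:
  targets:
    - [0.04,-0.04,0,0,0,-0.03]
    - [0.13,-0.11,0,0,0,-0.08]
    - [0.22,-0.19,0,0,0,-0.14]
    - [0.31,-0.27,0,0,0,-0.2]
    - [0.4,-0.35,0,0,0,-0.26]
    - [0.49,-0.43,0,0,0,-0.32]
    - [0.534,-0.467,0,0,0,-0.346]
    - [0.534,-0.467,0,0,0,-0.346]

```text
clock: 28.5
tcp_pos: [0.4818, -0.1676, 0.4085]
ee_rot: [0.995, 0.102, -0.001, -0.002]
force: [-0.3, -1.1, -2.1]
gripper_width: 0.0162
grasp_force: 97.9
```

Request:
drive_tool:
  targets:
    - [0.05,-0.03,0,0,0,-0.03]
    - [0.14,-0.09,0,0,0,-0.09]
    - [0.23,-0.14,0,0,0,-0.15]
    - [0.33,-0.2,0,0,0,-0.21]
    - [0.42,-0.26,0,0,0,-0.27]
    - [0.51,-0.32,0,0,0,-0.33]
    - [0.581,-0.36,0,0,0,-0.382]
    - [0.581,-0.36,0,0,0,-0.382]
    - [0.581,-0.36,0,0,0,-0.382]

```text
clock: 29.4
tcp_pos: [0.6044, -0.0539, 0.4092]
ee_rot: [0.969, 0.247, -0.001, -0.0]
force: [-0.3, -0.1, -2.3]
gripper_width: 0.016
grasp_force: 97.9
```

```bash
cat >> kin.py <<'E'
def tilt(degs,drop=(0,)*20):
    # rows to tilt about tool x through grasp point by -deg, from present tool-down pose; drop m lowers
    for a,d in zip(degs,drop):
        t=np.radians(a);print([0,round(-.155*np.sin(t)/.25,3),round((.155*(1-np.cos(t))+d)/.25,3),round(-a/45,3),0,0])
E
python3 - <<'E'
from kin import *
log();tcp();print(np.round(get_obs()["joints"],2));tilt((7,14,21,28,35,42))
E
```

```text
29.4 p [ 0.6044 -0.0539  0.4092] R
 [[ 0.878  0.478 -0.003]
 [ 0.478 -0.878 -0.   ]
 [-0.003 -0.001 -1.   ]] F [-0.3 -0.1 -2.3] w 0.016 97.9
[ 0.22  0.56 -0.27  1.54  0.16  1.07 -1.17]
[0, np.float64(-0.076), np.float64(0.005), -0.156, 0, 0]
[0, np.float64(-0.15), np.float64(0.018), -0.311, 0, 0]
[0, np.float64(-0.222), np.float64(0.041), -0.467, 0, 0]
[0, np.float64(-0.291), np.float64(0.073), -0.622, 0, 0]
[0, np.float64(-0.356), np.float64(0.112), -0.778, 0, 0]
[0, np.float64(-0.415), np.float64(0.159), -0.933, 0, 0]
```

Request:
drive_tool:
  targets:
    - [0,-0.038,0.001,-0.078,0,0]
    - [0,-0.076,0.005,-0.156,0,0]
    - [0,-0.113,0.01,-0.233,0,0]
    - [0,-0.15,0.018,-0.311,0,0]
    - [0,-0.187,0.028,-0.389,0,0]
    - [0,-0.222,0.041,-0.467,0,0]
    - [0,-0.257,0.056,-0.545,0,0]
    - [0,-0.291,0.073,-0.622,0,0]
    - [0,-0.324,0.092,-0.7,0,0]
    - [0,-0.356,0.112,-0.778,0,0]
    - [0,-0.387,0.135,-0.856,0,0]
    - [0,-0.415,0.159,-0.933,0,0]
    - [0,-0.415,0.159,-0.933,0,0]
    - [0,-0.415,0.159,-0.933,0,0]

```text
clock: 30.8
tcp_pos: [0.5547, 0.0372, 0.3704]
ee_rot: [0.905, 0.231, 0.088, 0.346]
force: [-0.1, -0.2, -2.5]
gripper_width: 0.0162
grasp_force: 98.1
```

```bash
cat >> kin.py <<'E'
def tilt2(degs,G,e):
    # rows from the present (tilted) pose to tilts degs about handle direction e (angle), grasp point G[i]
    s=get_obs();p=np.array(s["tcp_pos"]);R=Rn.from_quat(s["ee_rot"]).as_matrix()
    for a,g in zip(degs,G):
        Q=Rt(e)@Rn.from_euler("x",-a,degrees=True).as_matrix();x=np.array(g)-.155*Q[:,2]
        print(np.round(np.r_[R.T@(x-p)/.25,Rn.from_matrix(R.T@Q).as_rotvec()/(np.pi/4)],3).tolist())
def gp():
    s=get_obs();R=Rn.from_quat(s["ee_rot"]).as_matrix();print("grasp",np.round(np.array(s["tcp_pos"])+.155*R[:,2],4),"toolz",np.round(R[:,2],3),"x",np.round(R[:,0],3),"q",np.round(s["joints"],2),"F",np.round(s["force"],1))
E
python3 - <<'E'
from kin import *
log();gp()
g=[.6045,-.053,.254]
tilt2(range(45,82,4),[g]*10,.5)
E
```

```text
grasp [ 0.6041 -0.0537  0.2549] toolz [ 0.319 -0.586 -0.745] x [ 0.878  0.478 -0.001] q [-0.36  0.51  0.15  1.87  0.95  0.81 -2.01] F [-0.1 -0.2 -2.5]
[0.002, -0.038, 0.002, -0.07, 0.002, -0.001]
[0.002, -0.081, 0.006, -0.159, 0.002, -0.001]
[0.002, -0.124, 0.013, -0.248, 0.002, -0.001]
[0.002, -0.166, 0.023, -0.336, 0.002, -0.001]
[0.002, -0.207, 0.036, -0.425, 0.002, -0.0]
[0.002, -0.247, 0.051, -0.514, 0.002, -0.0]
[0.002, -0.287, 0.07, -0.603, 0.002, -0.0]
[0.002, -0.324, 0.091, -0.692, 0.002, -0.0]
[0.002, -0.361, 0.114, -0.781, 0.002, -0.0]
[0.002, -0.395, 0.141, -0.87, 0.002, -0.0]
```

Request:
drive_tool:
  targets:
    - [0,-0.038,0.002,-0.07,0,0]
    - [0,-0.081,0.006,-0.159,0,0]
    - [0,-0.124,0.013,-0.248,0,0]
    - [0,-0.166,0.023,-0.336,0,0]
    - [0,-0.207,0.036,-0.425,0,0]
    - [0,-0.247,0.051,-0.514,0,0]
    - [0,-0.287,0.07,-0.603,0,0]
    - [0,-0.287,0.07,-0.603,0,0]
    - [0,-0.287,0.07,-0.603,0,0]

```text
clock: 31.7
tcp_pos: [0.5356, 0.074, 0.3096]
ee_rot: [0.799, 0.203, 0.14, 0.548]
force: [0.8, 0.3, -2.1]
gripper_width: 0.0162
grasp_force: 98.3
```

```bash
python3 - <<'E'
from kin import *
log();gp()
for p in(2.4,2.6,2.9):
  for az in(.25,.45):
    for t in(70,90,105,115):
        R=Rt(.5)@Rn.from_euler("x",-t,degrees=True).as_matrix()
        e=Rn.from_matrix((Z(az)@Y(p)).T@R).as_euler("ZYZ");print(p,az,t,np.round([-e[0],e[1],np.pi/2-e[2]],2))
tilt2([73,77,81,84,87,90],[[.6045,-.053,z] for z in(.254,.25,.245,.24,.235,.23)],.5)
E
```

```text
grasp [ 0.6048 -0.053   0.2538] toolz [ 0.446 -0.819 -0.359] x [0.878 0.478 0.   ] q [-0.64  0.69  0.35  2.01  1.4   0.99 -2.61] F [ 0.8  0.3 -2.1]
2.4 0.25 70 [1.51 1.15 3.94]
2.4 0.25 90 [1.76 1.4  3.87]
2.4 0.25 105 [1.93 1.6  3.86]
2.4 0.25 115 [2.05 1.73 3.87]
2.4 0.45 70 [1.36 1.28 3.92]
2.4 0.45 90 [1.61 1.54 3.88]
2.4 0.45 105 [1.79 1.73 3.89]
2.4 0.45 115 [1.91 1.86 3.92]
2.6 0.25 70 [1.6  1.15 3.72]
2.6 0.25 90 [1.79 1.44 3.67]
2.6 0.25 105 [1.92 1.67 3.67]
2.6 0.25 115 [2.01 1.82 3.68]
2.6 0.45 70 [1.43 1.25 3.72]
2.6 0.45 90 [1.61 1.55 3.68]
2.6 0.45 105 [1.75 1.77 3.69]
2.6 0.45 115 [1.85 1.92 3.72]
2.9 0.25 70 [1.73 1.17 3.4 ]
2.9 0.25 90 [1.81 1.51 3.38]
2.9 0.25 105 [1.88 1.77 3.38]
2.9 0.25 115 [1.92 1.94 3.39]
2.9 0.45 70 [1.53 1.22 3.4 ]
2.9 0.45 90 [1.62 1.56 3.38]
2.9 0.45 105 [1.68 1.81 3.39]
2.9 0.45 115 [1.73 1.98 3.41]
[-0.002, -0.044, 0.001, -0.09, 0.001, -0.001]
[-0.002, -0.102, 0.011, -0.179, 0.001, -0.001]
[-0.002, -0.163, 0.026, -0.268, 0.001, -0.001]
[-0.002, -0.213, 0.041, -0.335, 0.002, -0.001]
[-0.002, -0.263, 0.057, -0.401, 0.002, -0.001]
[-0.002, -0.312, 0.075, -0.468, 0.002, -0.001]
```

Request:
drive_tool:
  targets:
    - [0,-0.044,0.001,-0.09,0,0]
    - [0,-0.102,0.011,-0.179,0,0]
    - [0,-0.163,0.026,-0.268,0,0]
    - [0,-0.213,0.041,-0.335,0,0]
    - [0,-0.263,0.057,-0.401,0,0]
    - [0,-0.312,0.075,-0.468,0,0]
    - [0,-0.312,0.075,-0.468,0,0]

```text
clock: 32.4
tcp_pos: [0.5309, 0.0846, 0.2266]
ee_rot: [0.684, 0.178, 0.175, 0.685]
force: [0.5, -0.0, -3.4]
gripper_width: 0.016
grasp_force: 98.4
```

```bash
python3 - <<'E'
from kin import *
log();gp();snap("9")
tilt2([93,96,99,102,105,108,111,114,116],[[.6045,-.053,.228]]*9,.5)
E
```

```text
grasp [ 0.6058 -0.0511  0.2267] toolz [ 0.483 -0.876  0.001] x [ 0.876  0.483 -0.005] q [-1.09  1.34  1.17  2.05  1.26  0.48 -2.83] F [ 0.5 -0.  -3.4]
[-0.011, -0.029, 0.009, -0.062, -0.01, 0.008]
[-0.011, -0.061, 0.012, -0.129, -0.01, 0.008]
[-0.011, -0.093, 0.016, -0.196, -0.01, 0.007]
[-0.011, -0.125, 0.022, -0.262, -0.01, 0.007]
[-0.011, -0.157, 0.029, -0.329, -0.011, 0.007]
[-0.011, -0.188, 0.038, -0.396, -0.011, 0.007]
[-0.01, -0.219, 0.049, -0.462, -0.011, 0.006]
[-0.01, -0.249, 0.061, -0.529, -0.011, 0.006]
[-0.01, -0.268, 0.071, -0.573, -0.011, 0.006]
```

View pics/scene9.png

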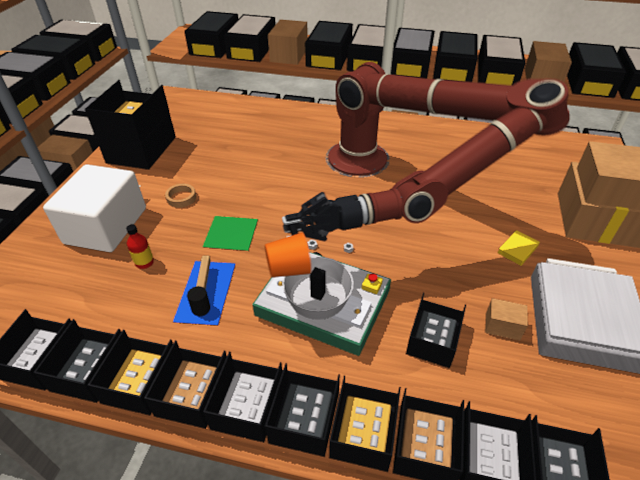

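Request:
drive_tool:
  targets:
    - [-0.005,-0.029,0.009,-0.062,-0.005,0.004]
    - [-0.011,-0.045,0.01,-0.095,-0.01,0.008]
    - [-0.011,-0.061,0.012,-0.129,-0.01,0.008]
    - [-0.011,-0.077,0.014,-0.162,-0.01,0.007]
    - [-0.011,-0.093,0.016,-0.196,-0.01,0.007]
    - [-0.011,-0.093,0.016,-0.196,-0.01,0.007]
    - [-0.011,-0.093,0.016,-0.196,-0.01,0.007]

```text
clock: 33.2
tcp_pos: [0.5305, 0.078, 0.2071]
ee_rot: [0.633, 0.155, 0.187, 0.735]
force: [-0.0, -0.1, -2.3]
gripper_width: 0.0161
grasp_force: 98.5
```

```bash
python3 - <<'E'
from kin import *
log();gp();snap("10")
print(len(json.load(open("log.json"))))
E
```

```text
grasp [ 0.6025 -0.0572  0.2305] toolz [ 0.465 -0.872  0.151] x [0.882 0.471 0.008] q [-1.11  1.54  1.3   2.05  1.15  0.43 -2.83] F [-0.  -0.1 -2.3]
10
```

```bash
cat >> kin.py <<'E'
LIM=np.array([[-3.12,3.12],[-.3,2.06],[-1.34,1.32],[.26,2.42],[-1.36,4.5],[.01,1.98],[-2.84,2.84]])
def chain(q):
    R=[Z(-q[0])]
    for i,f in enumerate((Y,lambda a:Z(-a),Y,lambda a:Z(-a),Y)): R.append(R[-1]@f(q[i+1]))
    return R
def A(q): return np.hstack([np.array([[0],[0],[1.]])]+chain(q))
def model():
    L=json.load(open("log.json"));M=np.vstack([A(q) for q,_,_ in L]);b=np.concatenate([x for _,x,_ in L])
    o=np.linalg.lstsq(np.vstack([M,1e-3*np.eye(19)]),np.r_[b,np.zeros(19)],rcond=None)[0]
    return o,np.abs(M@o-b).max()
def FK(q,o): return A(q)@o,chain(q)[-1]@Z(-q[6]+np.pi/2)
E
python3 - <<'E'
from kin import *
for n in("top","scene"):
    print(n,lm(n,"nut1",12))
o,e=model();print(e,np.round(o[0],3),np.round(o[1:].reshape(6,3),3).tolist())
E
```

```text
top [(0.57, [312.7, 193.0]), (0.55, [334.2, 276.3]), (0.54, [355.1, 273.6]), (0.42, [294.5, 281.7])]
scene [(0.63, [348.6, 249.1]), (0.47, [308.3, 258.9]), (0.47, [309.7, 245.4])]
0.0009246656249389806 0.128 [[-0.0, -0.006, 0.128], [-0.0, -0.006, 0.275], [-0.0, -0.005, 0.275], [-0.0, -0.005, 0.186], [0.0, -0.0, 0.186], [-0.0, -0.0, 0.132]]
```

```bash
cat > opt.py <<'E'
from kin import *
o,_=model();C=np.array([.67,.023])
def ev(q):
    x,R=FK(q,o);g=x+.155*R[:,2];psi=np.arctan2(R[1,0],R[0,0]);return x,R,g,psi
def solve(t,q0,lead=.035,side=-1,grip=.094,H=.23,hw=1.):
    def f(q):
        x,R,g,psi=ev(q);e=np.array([np.cos(psi),np.sin(psi)]);m=np.array([-e[1],e[0]])*(-side)
        M=g[:2]+grip*e
        lo=q-LIM[:,0];hi=LIM[:,1]-q;mar=np.minimum(np.minimum(lo,hi)-.15,0)
        return np.r_[(M-(C-lead*m))*30,R[2,0]*20,(R[2,2]+np.cos(t))*20,min(side*R[2,1],0)*5,hw*(g[2]-H)*10,mar*10,np.minimum(np.minimum(lo,hi),0)*50,(q-q0)*.02]
    return least_squares(f,q0)
if __name__=="__main__":
    rng=np.random.default_rng(0);qn=np.array(get_obs()["joints"])
    for side in(-1,1):
        S=[]
        for k in range(60):
            q0=qn if k==0 else rng.uniform(np.maximum(LIM[:,0],-1.5),np.minimum(LIM[:,1],2.8))
            r=solve(np.radians(113),q0,side=side)
            x,R,g,psi=ev(r.x);S.append((r.cost,psi,g[2],r.x,R[:,2]))
        S.sort(key=lambda s:s[0])
        for s in S[:6]: print(side,round(s[0],3),"psi",round(s[1],2),"h",round(s[2],3),np.round(s[3],2),np.round(s[4],2))
E
python3 opt.py
```

```text
-1 0.0 psi 3.1 h 0.23 [-0.68  1.54  0.92  0.83  0.86  1.74  1.16] [-0.04 -0.92  0.39]
-1 0.0 psi -0.34 h 0.23 [ 1.07  1.57 -1.19  1.89 -0.97  0.85 -0.49] [0.3  0.87 0.39]
-1 0.0 psi -2.74 h 0.23 [-0.99  1.58  1.17  1.35  0.81  1.13  0.85] [ 0.36 -0.85  0.39]
-1 0.0 psi -0.03 h 0.23 [ 0.85  1.34 -0.8   1.62 -0.96  1.47 -0.65] [0.02 0.92 0.39]
-1 0.0 psi -0.42 h 0.23 [ 1.06  1.55 -1.16  1.97 -1.15  0.82 -0.27] [0.38 0.84 0.39]
-1 0.0 psi -2.68 h 0.23 [-0.61  1.24  0.16  1.39  1.62  1.83  0.55] [ 0.41 -0.82  0.39]
1 0.0 psi 0.42 h 0.23 [-1.19  1.6   1.17  1.95  0.94  0.84 -2.69] [ 0.38 -0.84  0.39]
1 0.0 psi 3.03 h 0.23 [ 0.75  1.58 -1.19  1.07 -0.71  1.35  2.05] [0.11 0.91 0.39]
1 0.0 psi -2.89 h 0.23 [ 0.49  1.63 -1.19  0.59 -0.64  1.83  1.75] [-0.23  0.89  0.39]
1 0.001 psi 3.1 h 0.23 [ 0.65  1.5  -0.93  0.99 -0.92  1.55  2.1 ] [0.04 0.92 0.39]
1 0.001 psi 2.73 h 0.23 [ 0.91  1.56 -1.19  1.39 -0.9   1.02  2.38] [0.37 0.84 0.39]
1 0.001 psi 3.01 h 0.23 [ 0.76  1.58 -1.19  1.08 -0.71  1.34  2.06] [0.12 0.91 0.39]
```

```bash
python3 - <<'E'
from opt import *
q=np.array(get_obs()["joints"]);s=get_obs();p=np.array(s["tcp_pos"]);R0=Rn.from_quat(s["ee_rot"]).as_matrix()
qt=np.array([-1.19,1.6,1.17,1.95,.94,.84,-2.69])
for t in(101,105,109,113):
    r=solve(np.radians(t),qt,side=1);x,R,g,psi=ev(r.x)
    print(t,np.round(r.x,2),round(psi,2),np.round(g,3),np.round(np.r_[R0.T@(x-p)/.25,Rn.from_matrix(R0.T@R).as_rotvec()/(np.pi/4)],3).tolist())
E
```

```text
101 [-1.21  1.44  1.14  1.98  0.95  0.74 -2.62] 0.43 [0.57  0.016 0.23 ] [0.06, 0.02, -0.31, -0.047, -0.076, -0.023]
105 [-1.2   1.49  1.15  1.97  0.95  0.77 -2.65] 0.43 [0.57  0.016 0.23 ] [0.062, -0.023, -0.308, -0.136, -0.079, -0.027]
109 [-1.2   1.55  1.16  1.96  0.94  0.81 -2.67] 0.42 [0.57  0.016 0.23 ] [0.063, -0.066, -0.303, -0.225, -0.082, -0.031]
113 [-1.19  1.6   1.17  1.95  0.94  0.84 -2.69] 0.42 [0.57  0.016 0.23 ] [0.063, -0.108, -0.295, -0.314, -0.083, -0.034]
```

```bash
sed -i 's/\*(-side)/*side/' opt.py; python3 opt.py; python3 - <<'E'
from opt import *
s=get_obs();q=np.array(s["joints"]);p=np.array(s["tcp_pos"]);R0=Rn.from_quat(s["ee_rot"]).as_matrix()
for H in(.23,.27):
  for t in(101,107,113):
    r=solve(np.radians(t),q,side=1,H=H);x,R,g,psi=ev(r.x)
    print(t,round(r.cost,4),np.round(r.x,2),round(psi,2),np.round(g,3),np.round(np.r_[R0.T@(x-p)/.25,Rn.from_matrix(R0.T@R).as_rotvec()/(np.pi/4)],3).tolist())
E
```

```text
-1 0.0 psi 2.97 h 0.23 [-0.58  1.54  0.92  0.86  0.84  1.75  1.16] [-0.16 -0.91  0.39]
-1 0.0 psi -0.24 h 0.23 [ 0.94  1.56 -1.19  1.84 -0.97  0.87 -0.51] [0.22 0.89 0.39]
-1 0.0 psi 0.1 h 0.23 [ 0.75  1.35 -0.82  1.6  -0.94  1.48 -0.68] [-0.09  0.92  0.39]
-1 0.0 psi -2.68 h 0.23 [-0.47  1.23  0.09  1.39  1.75  1.83  0.54] [ 0.41 -0.82  0.39]
-1 0.0 psi -2.81 h 0.23 [-0.87  1.58  1.17  1.3   0.83  1.13  0.85] [ 0.3  -0.87  0.39]
-1 0.0 psi -0.35 h 0.23 [ 0.93  1.56 -1.18  1.91 -1.15  0.81 -0.3 ] [0.31 0.87 0.39]
1 0.0 psi 0.34 h 0.23 [-1.06  1.59  1.17  1.9   0.97  0.85 -2.69] [ 0.31 -0.87  0.39]
1 0.0 psi -2.74 h 0.23 [ 0.41  1.62 -1.19  0.67 -0.63  1.83  1.76] [-0.36  0.85  0.39]
1 0.0 psi -3.14 h 0.23 [ 0.63  1.58 -1.19  1.03 -0.7   1.38  2.03] [-0.    0.92  0.39]
1 0.001 psi -3.09 h 0.23 [ 0.55  1.5  -0.95  0.98 -0.91  1.54  2.1 ] [-0.05  0.92  0.39]
1 0.001 psi 2.79 h 0.23 [ 0.78  1.56 -1.19  1.33 -0.91  1.02  2.37] [0.32 0.86 0.39]
1 0.001 psi 3.07 h 0.23 [ 0.66  1.58 -1.19  1.09 -0.73  1.3   2.09] [0.07 0.92 0.39]
101 0.0 [-1.09  1.46  1.17  1.97  1.03  0.67 -2.69] 0.4 [ 0.597 -0.046  0.23 ] [0.059, -0.021, -0.045, -0.048, -0.117, -0.031]
107 0.0 [-1.08  1.53  1.17  1.94  0.99  0.76 -2.69] 0.37 [ 0.595 -0.044  0.23 ] [0.071, -0.085, -0.049, -0.181, -0.15, -0.045]
113 0.0001 [-1.06  1.59  1.17  1.9   0.97  0.85 -2.69] 0.34 [ 0.593 -0.041  0.23 ] [0.081, -0.147, -0.045, -0.314, -0.182, -0.062]
101 0.0 [-1.08  1.37  1.17  1.98  1.11  0.71 -2.69] 0.4 [ 0.597 -0.046  0.27 ] [0.06, 0.137, -0.02, -0.048, -0.115, -0.03]
107 0.0 [-1.07  1.44  1.17  1.95  1.07  0.79 -2.69] 0.37 [ 0.595 -0.043  0.27 ] [0.074, 0.074, -0.025, -0.181, -0.155, -0.046]
113 0.0001 [-1.06  1.5   1.17  1.92  1.05  0.88 -2.69] 0.33 [ 0.593 -0.041  0.27 ] [0.086, 0.011, -0.023, -0.314, -0.192, -0.065]
```

Request:
drive_tool:
  targets:
    - [0.03,-0.01,-0.02,-0.024,-0.06,-0.015]
    - [0.059,-0.021,-0.045,-0.048,-0.117,-0.031]
    - [0.063,-0.042,-0.046,-0.092,-0.128,-0.036]
    - [0.067,-0.064,-0.048,-0.137,-0.139,-0.04]
    - [0.071,-0.085,-0.049,-0.181,-0.15,-0.045]
    - [0.074,-0.105,-0.048,-0.225,-0.161,-0.05]
    - [0.078,-0.126,-0.046,-0.27,-0.172,-0.056]
    - [0.081,-0.147,-0.045,-0.314,-0.182,-0.062]
    - [0.081,-0.147,-0.045,-0.314,-0.182,-0.062]
    - [0.081,-0.147,-0.045,-0.314,-0.182,-0.062]
    - [0.081,-0.147,-0.045,-0.314,-0.182,-0.062]

```text
clock: 34.5
tcp_pos: [0.5451, 0.0933, 0.169]
ee_rot: [0.543, 0.094, 0.142, 0.822]
force: [-1.2, 0.1, -1.5]
gripper_width: 0.0163
grasp_force: 98.6
```

```bash
python3 - <<'E'
from opt import *
log();gp();snap("11")
for n in("top","scene"): print(n,lm(n,"nut1",12))
E
```

```text
grasp [ 0.5929 -0.041   0.2298] toolz [ 0.309 -0.866  0.392] x [ 0.942  0.335 -0.001] q [-1.07  1.62  1.2   1.9   0.94  0.82 -2.66] F [-1.2  0.1 -1.5]
top [(0.58, [314.5, 191.3]), (0.56, [331.2, 276.4]), (0.54, [315.3, 211.0]), (0.51, [307.8, 183.0]), (0.46, [354.8, 277.4]), (0.4, [299.3, 281.2]), (0.38, [309.4, 213.3])]
scene [(0.63, [311.8, 266.6]), (0.6, [348.5, 252.2]), (0.4, [307.6, 281.1]), (0.36, [310.3, 273.4])]
```

```bash
python3 - <<'E'
from h import *
t=cv2.imread("pics/top11.png");s=cv2.imread("pics/scene11.png")
cv2.imwrite("pics/c9.png",np.hstack([cv2.resize(t[150:250,250:350],(400,400),interpolation=cv2.INTER_CUBIC),cv2.resize(s[225:325,265:365],(400,400),interpolation=cv2.INTER_CUBIC)]))
E
```

```text
(no output)
```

View pics/c9.png

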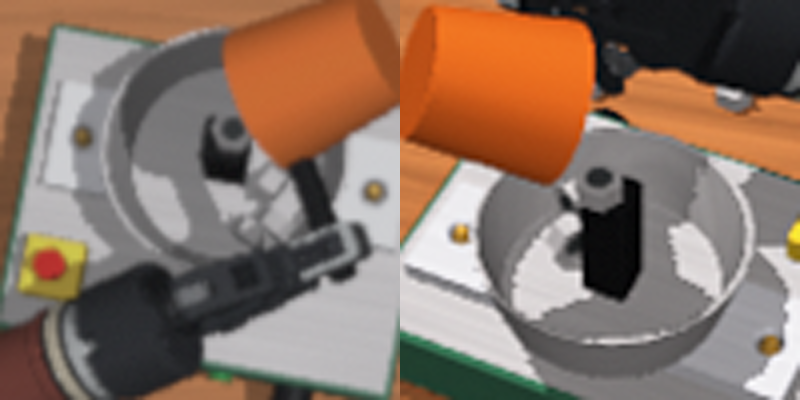

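Request:
drive_tool:
  targets:
    - [0,0,0,0,0,0]
    - [0,0,0,0,0,0]
    - [0.02,0,0,0,0,0]
    - [0,0,0,0,0,0]
    - [0.02,0,0,0,0,0]
    - [0,0,0,0,0,0]
    - [0,0,0,0,0,0]

```text
clock: 35.4
tcp_pos: [0.5445, 0.093, 0.1685]
ee_rot: [0.543, 0.094, 0.141, 0.822]
force: [0.2, -0.2, -1.4]
gripper_width: 0.0163
grasp_force: 98.5
```

```bash
python3 - <<'E'
from h import *
snap("12")
print(np.round(get_obs()["force"],2))
for n in("top","scene"): print(n,lm(n,"nut1",12))
t=cv2.imread("pics/top12.png");s=cv2.imread("pics/scene12.png")
cv2.imwrite("pics/c10.png",np.hstack([cv2.resize(t[150:250,250:350],(400,400),interpolation=cv2.INTER_CUBIC),cv2.resize(s[225:325,265:365],(400,400),interpolation=cv2.INTER_CUBIC)]))
print(proj("scene",[.67,.023,.155]),proj("top",[.67,.023,.155]))
E
```

```text
[ 0.45  0.58 -1.69]
top [(0.64, [311.4, 212.3]), (0.59, [305.9, 185.0]), (0.59, [316.7, 209.1]), (0.58, [314.6, 191.9]), (0.53, [295.3, 279.9]), (0.43, [335.2, 277.6]), (0.39, [356.9, 275.1])]
scene [(0.62, [308.5, 273.3]), (0.62, [201.9, 281.9]), (0.59, [312.4, 267.3]), (0.59, [347.6, 251.7])]
[[318.06697896 270.64173231]] [[305.75005214 184.36888205]]
```

```bash
python3 - <<'E'
from opt import *
gp();print("call1")
G=[[.593,-.041,z] for z in(.26,.29,.29,.29,.29,.29,.29,.29,.29)]
tilt2([113,113,107,101,95,89,83,77,71],G,.335)
# second call starts from final of first
R=Rt(.335)@Rn.from_euler("x",-71,degrees=True).as_matrix();p=np.array([.593,-.041,.29])-.155*R[:,2]
print("call2")
for a in(64,57,50,43,36,29):
    Q=Rt(.335)@Rn.from_euler("x",-a,degrees=True).as_matrix();x=np.array([.593,-.041,.29])-.155*Q[:,2]
    print(np.round(np.r_[R.T@(x-p)/.25,Rn.from_matrix(R.T@Q).as_rotvec()/(np.pi/4)],3).tolist())
E
```

```text
grasp [ 0.593  -0.041   0.2293] toolz [ 0.309 -0.866  0.392] x [ 0.942  0.335 -0.002] q [-1.07  1.62  1.2   1.9   0.94  0.82 -2.66] F [ 0.2 -0.5 -1. ]
call1
[0.004, 0.114, 0.048, 0.002, -0.009, -0.002]
[0.004, 0.224, 0.095, 0.002, -0.009, -0.002]
[0.004, 0.289, 0.099, 0.135, -0.009, -0.001]
[0.004, 0.353, 0.109, 0.269, -0.009, -0.001]
[0.004, 0.416, 0.126, 0.402, -0.009, -0.0]
[0.004, 0.477, 0.149, 0.535, -0.009, 0.0]
[0.004, 0.534, 0.179, 0.669, -0.009, 0.001]
[0.004, 0.589, 0.214, 0.802, -0.009, 0.001]
[0.003, 0.639, 0.255, 0.935, -0.009, 0.002]
call2
[-0.0, 0.076, 0.005, 0.156, 0.0, -0.0]
[0.0, 0.15, 0.018, 0.311, -0.0, -0.0]
[-0.0, 0.222, 0.041, 0.467, 0.0, -0.0]
[-0.0, 0.291, 0.073, 0.622, -0.0, -0.0]
[-0.0, 0.356, 0.112, 0.778, -0.0, 0.0]
[-0.0, 0.415, 0.159, 0.933, 0.0, -0.0]
```

Request:
drive_tool:
  targets:
    - [0.004,0.114,0.048,0,0,0]
    - [0.004,0.224,0.095,0,-0.005,0]
    - [0.004,0.289,0.099,0.135,-0.009,0]
    - [0.004,0.353,0.109,0.269,-0.009,0]
    - [0.004,0.416,0.126,0.402,-0.009,0]
    - [0.004,0.477,0.149,0.535,-0.009,0]
    - [0.004,0.534,0.179,0.669,-0.009,0]
    - [0.004,0.589,0.214,0.802,-0.009,0]
    - [0.004,0.639,0.255,0.935,-0.009,0]
    - [0.004,0.639,0.255,0.935,-0.009,0]

```text
clock: 36.6
tcp_pos: [0.5447, 0.0944, 0.3446]
ee_rot: [0.804, 0.132, 0.098, 0.572]
force: [0.7, -0.9, -0.4]
gripper_width: 0.0163
grasp_force: 98.5
```

Request:
drive_tool:
  targets:
    - [0,0.076,0.005,0.156,0,0]
    - [0,0.15,0.018,0.311,0,0]
    - [0,0.222,0.041,0.467,0,0]
    - [0,0.291,0.073,0.622,0,0]
    - [0,0.356,0.112,0.778,0,0]
    - [0,0.415,0.159,0.933,0,0]
    - [0,0.415,0.159,0.933,0,0]

```text
clock: 37.3
tcp_pos: [0.5686, 0.0242, 0.4265]
ee_rot: [0.955, 0.156, 0.04, 0.249]
force: [-0.1, -1.6, -0.2]
gripper_width: 0.0165
grasp_force: 98.4
```

```bash
python3 - <<'E'
from opt import *
gp()
B=(.48,-.17,.44,.15)
plan((.591,-.05,.445,.335));plan(B,(.3385,-.2769,.41,-.072),start=(.591,-.05,.445,.335))
E
```

```text
grasp [ 0.5924 -0.0476  0.2912] toolz [ 0.154 -0.463 -0.873] x [ 0.948  0.317 -0.001] q [-0.54  0.5   0.54  1.71  0.31  0.88 -1.51] F [-0.1 -1.6 -0.2]
[-0.009, 0.307, 0.087, 0.649, 0.006, -0.014] rows 4
[-0.577, 0.307, 0.02, 0.0, 0.0, 0.236] rows 4
[-0.624, 0.338, 0.12, 0.0, 0.0, 0.283] rows 4
```

Request:
drive_tool:
  targets:
    - [0,0.077,0.01,0.16,0,0]
    - [0,0.15,0.03,0.32,0,-0.005]
    - [-0.005,0.23,0.055,0.48,0.003,-0.01]
    - [-0.009,0.307,0.087,0.649,0.006,-0.014]
    - [-0.009,0.307,0.087,0.649,0.006,-0.014]
    - [-0.009,0.307,0.087,0.649,0.006,-0.014]

```text
clock: 37.9
tcp_pos: [0.5918, -0.0431, 0.4409]
ee_rot: [0.985, 0.172, -0.003, -0.0]
force: [0.0, -0.1, -1.4]
gripper_width: 0.0164
grasp_force: 98.5
```

Request:
drive_tool:
  targets:
    - [-0.14,0.077,0,0,0,0.06]
    - [-0.29,0.15,0,0,0,0.12]
    - [-0.43,0.23,0.01,0,0,0.18]
    - [-0.577,0.307,0.02,0,0,0.236]
    - [-0.577,0.307,0.02,0,0,0.236]
    - [-0.577,0.307,0.02,0,0,0.236]

```text
clock: 38.5
tcp_pos: [0.4824, -0.1628, 0.4376]
ee_rot: [0.997, 0.082, -0.001, -0.001]
force: [0.3, 1.1, -2.7]
gripper_width: 0.0162
grasp_force: 98.5
```

```bash
python3 - <<'E'
from opt import *
gp()
plan((.345,-.2775,.38,-.072),(.345,-.2775,.236,-.072));snap("13")
for n in("top","scene"): print(n,lm(n,"nut1",12))
E
```

```text
grasp [ 0.4819 -0.1624  0.2826] toolz [-0.003  0.003 -1.   ] x [ 0.987  0.163 -0.003] q [ 0.04  0.38  0.35  1.78 -0.15  1.01 -0.96] F [ 0.3  1.1 -2.7]
[-0.616, 0.364, 0.231, -0.004, 0.004, 0.3] rows 4
[0.0, 0.0, 0.576, 0.0, 0.0, 0.0] rows 3
top [(0.65, [335.1, 274.0]), (0.64, [295.4, 278.7]), (0.58, [379.5, 220.4]), (0.51, [356.1, 277.2]), (0.5, [312.0, 209.6]), (0.45, [316.5, 211.2]), (0.41, [309.8, 181.3]), (0.38, [314.3, 192.5]), (0.24, [262.6, 216.9])]
scene [(0.65, [310.1, 245.5]), (0.61, [310.2, 283.9]), (0.61, [285.8, 241.9]), (0.46, [311.7, 263.2]), (0.44, [309.0, 273.4]), (0.4, [349.5, 247.5])]
```

```bash
python3 - <<'E'
from h import *
t=cv2.imread("pics/top13.png");s=cv2.imread("pics/scene13.png")
u=lambda im,x,y,w:cv2.resize(im[y:y+w,x:x+w],(400,300*0+400),interpolation=cv2.INTER_CUBIC)
a=cv2.resize(t[150:240,265:345],(355,400),interpolation=cv2.INTER_CUBIC)
b=cv2.resize(t[180:280,335:425],(355,395),interpolation=cv2.INTER_CUBIC)
c=cv2.resize(s[240:330,265:375],(440,360),interpolation=cv2.INTER_CUBIC)
d=cv2.resize(s[180:240,225:300],(300,240),interpolation=cv2.INTER_CUBIC)
o=np.zeros((600,800,3),np.uint8)
a=cv2.resize(a,(330,372));b=cv2.resize(b,(205,228));o[:372,:330]=a;o[372:,:205]=b;o[:360,340:780]=c;o[360:600,340:640]=d
cv2.imwrite("pics/c11.png",o)
e=np.array([.987,.163])*.094;print(proj("top",[.4819+e[0],-.1624+e[1],.2826-.071+.01]))
E
```

```text
[[378.72810116 218.60007301]]
```

View pics/c11.png

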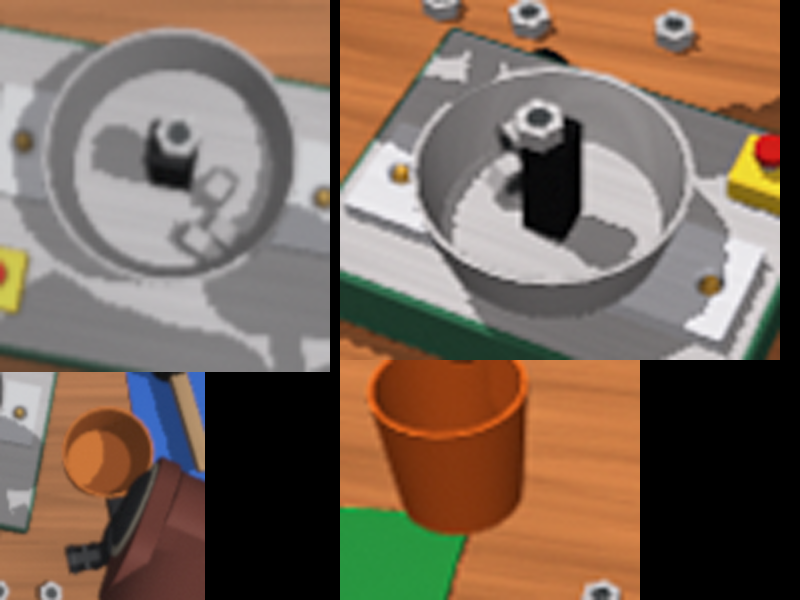

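Request:
drive_tool:
  targets:
    - [-0.15,0.09,0.06,0,0,0.075]
    - [-0.31,0.18,0.12,0,0,0.15]
    - [-0.46,0.27,0.18,0,0,0.225]
    - [-0.616,0.364,0.231,0,0,0.3]
    - [-0.616,0.364,0.231,0,0,0.3]
    - [-0.616,0.364,0.231,0,0,0.3]
    - [-0.616,0.364,0.231,0,0,0.3]

```text
clock: 39.4
tcp_pos: [0.3467, -0.2786, 0.3806]
ee_rot: [0.999, -0.035, 0.0, -0.002]
force: [0.8, -0.6, -1.3]
gripper_width: 0.0164
grasp_force: 98.6
```

```bash
python3 - <<'E'
from opt import *
gp();tcp();plan((.345,-.2775,.236,-.072));print(plane("top",(308.2,182.7),.168))
for uv in((335.1,274),(295.4,278.7),(356.1,277.2)):print(plane("top",uv,.013))
E
```

```text
grasp [ 0.3468 -0.2781  0.2256] toolz [ 0.     0.003 -1.   ] x [ 0.998 -0.07   0.   ] q [ 0.31  0.36  0.43  2.03 -0.21  0.8  -0.78] F [ 0.8 -0.6 -1.3]
39.4 p [ 0.3467 -0.2786  0.3806] R
 [[ 0.998 -0.07   0.   ]
 [-0.07  -0.998  0.003]
 [ 0.    -0.003 -1.   ]] F [ 0.8 -0.6 -1.3] w 0.0164 98.6
[-0.007, -0.002, 0.578, -0.004, -0.0, 0.002] rows 3
[0.67149366 0.01662773 0.168     ]
[ 0.44884896 -0.05097789  0.013     ]
[0.43734656 0.05791208 0.013     ]
[ 0.43938478 -0.10835362  0.013     ]
```

Request:
drive_tool:
  targets:
    - [-0.005,0,0.12,0,0,0]
    - [-0.005,0,0.25,0,0,0]
    - [-0.005,0,0.38,0,0,0]
    - [-0.005,0,0.48,0,0,0]
    - [-0.005,0,0.55,0,0,0]
    - [-0.005,0,0.58,0,0,0]
    - [-0.005,0,0.59,0,0,0]
    - [-0.005,0,0.597,0,0,0]
    - [-0.005,0,0.602,0,0,0]
    - [-0.005,0,0.602,0,0,0]

```text
clock: 40.4
tcp_pos: [0.3441, -0.2791, 0.2306]
ee_rot: [0.999, -0.037, 0.0, -0.001]
force: [-0.1, -0.8, -1.7]
gripper_width: 0.0164
grasp_force: 98.6
```

Request:
drive_tool:
  targets:
    - [0,0,0.003,0,0,0]
    - [0,0,0.006,0,0,0]
    - [0,0,0.009,0,0,0]
    - [0,0,0.009,0,0,0]

```text
clock: 40.8
tcp_pos: [0.3429, -0.2792, 0.2291]
ee_rot: [0.999, -0.038, -0.0, -0.002]
force: [-3.9, 1.8, 12.2]
gripper_width: 0.0162
grasp_force: 100.6
```

Request:
drive_tool:
  targets:
    - [0,0,-0.004,0,0,0]
    - [0,0,-0.004,0,0,0]

```text
clock: 41.0
tcp_pos: [0.3435, -0.2791, 0.2298]
ee_rot: [0.999, -0.037, 0.0, -0.001]
force: [-2.9, 0.5, 5.8]
gripper_width: 0.0163
grasp_force: 99.6
```

Request:
drive_tool:
  targets:
    - [0,0,0,0,0,0]
    - [0,0,0,0,0,0]
    - [0,0,0,0,0,0]
    - [0,0,0,0,0,0]
    - [0,0,0,0,0,0]
    - [0,0,0,0,0,0]
    - [0,0,-0.1,0,0,0]
    - [0,0,-0.25,0,0,0]
    - [0,0,-0.45,0,0,0]
    - [0,0,-0.6,0,0,0]
    - [0,0,-0.6,0,0,0]
  claw: 1

```text
clock: 42.1
tcp_pos: [0.3445, -0.2807, 0.3833]
ee_rot: [0.999, -0.037, 0.004, 0.001]
force: [0.4, -0.8, 0.0]
gripper_width: 0.0854
grasp_force: 0.0
```

```bash
python3 - <<'E'
from opt import *
tcp();snap("14")
print(lm("scene","cup",1),lm("top","cup",1),lm("scene","cup_grip",1))
# approach nut hub from -y side? closed fingers, push direction
plan((.46,-.15,.42,-.1),(.60,-.05,.42,-.196))
E
```

```text
42.1 p [ 0.3445 -0.2807  0.3833] R
 [[ 0.997 -0.074  0.009]
 [-0.074 -0.997 -0.003]
 [ 0.009  0.002 -1.   ]] F [ 0.4 -0.8  0. ] w 0.0854 0.0
[(0.81, [229.2, 229.7])] [(0.67, [421.7, 277.1])] [(0.69, [311.6, 245.7])]
[0.426, -0.55, -0.169, -0.006, 0.005, 0.033] rows 4
[0.517, -0.454, 0.0, 0.0, 0.0, 0.122] rows 4
```

Request:
drive_tool:
  targets:
    - [0.2,-0.2,-0.16,0,0,0.01]
    - [0.43,-0.55,-0.16,0,0,0.033]
    - [0.43,-0.55,-0.16,0,0,0.033]
    - [0.43,-0.55,-0.16,0,0,0.033]
    - [0.43,-0.55,-0.16,0,0,0.033]
  claw: -1
  newtons: 60

```text
clock: 42.85
tcp_pos: [0.4645, -0.1453, 0.4175]
ee_rot: [0.999, -0.045, -0.001, -0.003]
force: [-0.2, -0.2, -1.1]
gripper_width: 0.0121
grasp_force: 0.0
```

Request:
drive_tool:
  targets:
    - [0.52,-0.6,0,0,0,0.122]
    - [0.52,-0.6,0,0,0,0.122]
    - [0.52,-0.6,0,0,0,0.122]
    - [0.52,-0.6,0,0,0,0.122]
    - [0.52,-0.6,0,0,0,0.122]
    - [0.52,-0.6,0,0,0,0.122]

```text
clock: 43.45
tcp_pos: [0.6056, -0.0139, 0.417]
ee_rot: [0.995, -0.097, -0.003, -0.001]
force: [-0.5, -1.3, 0.7]
gripper_width: -0.0001
grasp_force: 0.0
```

```bash
python3 - <<'E'
from opt import *
tcp()
plan((.671,.09,.40,-.196));plan((.671,.09,.335,-.196),(.671,.01,.335,-.196),start=(.671,.09,.40,-.196))
E
```

```text
43.45 p [ 0.6056 -0.0139  0.417 ] R
 [[ 0.981 -0.193 -0.005]
 [-0.193 -0.981  0.002]
 [-0.005 -0.001 -1.   ]] F [-0.5 -1.3  0.7] w -0.0001 0.0
[0.177, -0.458, 0.068, -0.001, 0.007, 0.002] rows 3
[0.0, 0.0, 0.26, 0.0, 0.0, 0.0] rows 2
[0.062, 0.314, 0.0, 0.0, 0.0, 0.0] rows 2
```

Request:
drive_tool:
  targets:
    - [0.177,-0.458,0.068,0,0.004,0]
    - [0.177,-0.458,0.068,0,0.004,0]
    - [0.177,-0.458,0.068,0,0.004,0]
    - [0.177,-0.458,0.2,0,0.004,0]
    - [0.177,-0.458,0.3,0,0.004,0]
    - [0.177,-0.458,0.328,0,0.004,0]
    - [0.177,-0.458,0.328,0,0.004,0]
    - [0.177,-0.458,0.328,0,0.004,0]

```text
clock: 44.25
tcp_pos: [0.6714, 0.0883, 0.3391]
ee_rot: [0.995, -0.099, 0.002, -0.001]
force: [1.2, 0.2, 1.0]
gripper_width: -0.0001
grasp_force: 0.0
```

```bash
python3 - <<'E'
from opt import *
tcp();plan((.671,.05,.334,-.196));plan((.671,.01,.334,-.196))
E
```

```text
44.25 p [0.6714 0.0883 0.3391] R
 [[ 0.98  -0.197  0.005]
 [-0.197 -0.98   0.002]
 [ 0.004 -0.003 -1.   ]] F [1.2 0.2 1. ] w -0.0001 0.0
[0.028, 0.151, 0.02, -0.004, -0.005, -0.002] rows 1
[0.06, 0.307, 0.02, -0.004, -0.005, -0.002] rows 2
```

Request:
drive_tool:
  targets:
    - [0.01,0.05,0.012,0,-0.005,0]
    - [0.02,0.1,0.014,0,-0.005,0]
    - [0.03,0.14,0.014,0,-0.005,0]
    - [0.033,0.17,0.014,0,-0.005,0]
    - [0.038,0.2,0.014,0,-0.005,0]
    - [0.044,0.23,0.014,0,-0.005,0]
    - [0.05,0.26,0.014,0,-0.005,0]
    - [0.056,0.29,0.014,0,-0.005,0]
    - [0.06,0.307,0.014,0,-0.005,0]
    - [0.06,0.307,0.014,0,-0.005,0]
    - [0.06,0.307,0.014,0,-0.005,0]

```text
clock: 45.35
tcp_pos: [0.671, 0.0119, 0.334]
ee_rot: [0.995, -0.098, -0.001, -0.002]
force: [-0.4, 0.1, 0.7]
gripper_width: 0.0001
grasp_force: 0.0
```

Request:
drive_tool:
  targets:
    - [0,-0.05,-0.2,0,0,0]
    - [-0.3,-0.05,-0.4,0,0,0]
    - [-0.6,-0.05,-0.4,0,0,0]
    - [-0.8,-0.05,-0.4,0,0,0]
    - [-0.8,-0.05,-0.4,0,0,0]
    - [-0.8,-0.05,-0.4,0,0,0]
    - [-0.8,-0.05,-0.4,0,0,0]
  claw: 1

```text
clock: 46.05
tcp_pos: [0.4761, 0.0634, 0.4352]
ee_rot: [0.995, -0.096, -0.001, -0.003]
force: [0.2, -0.3, 0.4]
gripper_width: 0.0853
grasp_force: 0.0
```

```bash
python3 - <<'E'
from opt import *
tcp();snap("15")
for n in("top","scene"): print(n,lm(n,"nut1",12))
s=cv2.imread("pics/scene15.png");cv2.imwrite("pics/bs.png",s[240:330,265:375])
# brightness of hub top in scene: hub top region
print(s[268:276,312:324].mean(2).round().astype(int))
E
```

```text
46.05 p [0.4761 0.0634 0.4352] R
 [[ 0.981 -0.192 -0.001]
 [-0.192 -0.981  0.005]
 [-0.001 -0.005 -1.   ]] F [ 0.2 -0.3  0.4] w 0.0853 0.0
top [(0.63, [335.3, 277.6]), (0.61, [314.9, 192.7]), (0.52, [296.3, 281.4]), (0.47, [355.6, 276.9]), (0.45, [320.5, 213.8]), (0.41, [311.8, 210.4]), (0.38, [322.8, 179.7])]
scene [(0.55, [346.8, 252.2]), (0.51, [307.4, 273.4]), (0.48, [306.9, 284.2]), (0.47, [295.9, 293.7]), (0.46, [286.4, 240.4]), (0.46, [308.8, 247.5])]
[[127 106  51  14  15  26  62  78 101 120 124 129]
 [120  77  24  17  20  19  16  15  25  64  81 102]
 [ 91  34  18  20  21  20  21  20  19  15  14  25]
 [ 72  17  22  21  22  22  21  21  20  21  19  17]
 [ 29  20  22  22  22  22  21  22  22  23  23  20]
 [ 20  22  23  23  21  22  22  20  21  22  20  17]
 [ 21  25  24  23  24  23  22  22  22  23  20  11]
 [ 20  23  23  23  24  23  22  23  22  20  17  10]]
```

```bash
cat >> h.py <<'E'
def nuts(im,seeds,z=.0065):
    hsv=cv2.cvtColor(im,cv2.COLOR_BGR2HSV);out=[]
    for u,v in seeds:
        u0,v0=int(u)-10,int(v)-10;w=im[v0:v0+21,u0:u0+21].astype(float)
        m=((hsv[v0:v0+21,u0:u0+21,1]<75)).astype(np.uint8)
        k,l,st,c=cv2.connectedComponentsWithStats(m)
        if k<2: out.append(None);continue
        i=1+np.argmax(st[1:,4]);cc=max(cv2.findContours((l==i).astype(np.uint8),0,2)[0],key=cv2.contourArea)
        (a,b),r=cv2.minEnclosingCircle(cc);uv=(c[i,0]+u0,c[i,1]+v0)
        out.append((np.round(uv,1).tolist(),int(st[i,4]),round(r,1),np.round(plane("top",uv,z),4).tolist()))
    return out
E
python3 - <<'E'
from h import *
for f in("top0","top14","top15"):
    for o in nuts(cv2.imread(f"pics/{f}.png"),[(297.4,279.9),(333.5,276),(357.1,276.6)]): print(f,o)
E
```

```text
top0 ([297.4, 280.0], 77, 5.1, [0.4338, 0.0527, 0.0065])
top0 ([333.5, 275.7], 79, 5.0, [0.4444, -0.0468, 0.0065])
top0 ([356.8, 276.4], 77, 5.0, [0.4415, -0.1109, 0.0065])
top14 ([297.5, 280.1], 80, 5.2, [0.4333, 0.0525, 0.0065])
top14 ([333.6, 275.8], 74, 5.0, [0.444, -0.0469, 0.0065])
top14 ([356.8, 276.6], 80, 5.0, [0.4411, -0.1108, 0.0065])
top15 ([300.5, 274.8], 70, 8.5, [0.4478, 0.044, 0.0065])
top15 ([333.5, 275.7], 79, 5.0, [0.4444, -0.0468, 0.0065])
top15 ([356.8, 276.4], 77, 5.0, [0.4415, -0.1109, 0.0065])
```

```bash
python3 - <<'E'
from h import *
plan((.4338,.0527,.26,-.196));plan((.4338,.0527,.177,-.196))
E
```

```text
[-0.169, 0.075, 0.697, -0.003, 0.001, -0.001] rows 4
[-0.169, 0.076, 1.029, -0.003, 0.001, -0.001] rows 6
```

Request:
drive_tool:
  targets:
    - [-0.169,0.075,0.2,0,0,0]
    - [-0.169,0.075,0.4,0,0,0]
    - [-0.169,0.075,0.55,0,0,0]
    - [-0.169,0.075,0.697,0,0,0]
    - [-0.169,0.075,0.697,0,0,0]
    - [-0.169,0.075,0.697,0,0,0]
    - [-0.169,0.075,0.697,0,0,0]
  claw: 0.2
  newtons: 50

```text
clock: 46.95
tcp_pos: [0.4335, 0.0527, 0.2617]
ee_rot: [0.995, -0.098, 0.001, -0.002]
force: [-0.1, -0.9, 0.8]
gripper_width: 0.0512
grasp_force: 0.0
```

```bash
python3 - <<'E'
from h import *
tcp();plan((.4338,.0527,.177,-.196))
E
```

```text
46.95 p [0.4335 0.0527 0.2617] R
 [[ 0.981 -0.195  0.003]
 [-0.195 -0.981  0.004]
 [ 0.002 -0.004 -1.   ]] F [-0.1 -0.9  0.8] w 0.0512 0.0
[0.0, 0.001, 0.339, -0.005, -0.003, -0.001] rows 2
```

Request:
drive_tool:
  targets:
    - [0,0,0.1,0,0,0]
    - [0,0,0.2,0,0,0]
    - [0,0,0.28,0,0,0]
    - [0,0,0.325,0,0,0]
    - [0,0,0.339,0,0,0]
    - [0,0,0.339,0,0,0]
    - [0,0,0.339,0,0,0]

```text
clock: 47.65
tcp_pos: [0.4326, 0.0533, 0.1767]
ee_rot: [0.995, -0.098, 0.001, -0.002]
force: [-0.3, 0.7, -0.3]
gripper_width: 0.0513
grasp_force: 0.0
```

Request:
drive_tool:
  targets:
    - [0,0,0,0,0,0]
    - [0,0,0,0,0,0]
    - [0,0,0,0,0,0]
    - [0,0,0,0,0,0]
    - [0,0,0,0,0,0]
    - [0,0,0,0,0,0]
    - [0,0,0,0,0,0]
  claw: -1
  newtons: 50

```text
clock: 48.35
tcp_pos: [0.4322, 0.0532, 0.1765]
ee_rot: [0.995, -0.098, 0.0, -0.002]
force: [-1.0, 0.2, 8.3]
gripper_width: 0.0245
grasp_force: 48.6
```

```bash
python3 - <<'E'
from h import *
a=(.5,.045,.365,-.196);plan(a);plan((.714,.014,.365,-.196),(.714,.014,.312,-.196),start=a)
E
```

```text
[0.272, -0.023, -0.754, -0.005, 0.0, 0.0] rows 5
[0.864, -0.045, 0.0, 0.0, 0.0, 0.0] rows 5
[0.0, 0.0, 0.212, 0.0, 0.0, 0.0] rows 2
```

Request:
drive_tool:
  targets:
    - [0,0,-0.1,0,0,0]
    - [0,0,-0.25,0,0,0]
    - [0,0,-0.42,0,0,0]
    - [0.1,-0.01,-0.6,0,0,0]
    - [0.2,-0.023,-0.754,0,0,0]
    - [0.272,-0.023,-0.754,0,0,0]
    - [0.272,-0.023,-0.754,0,0,0]

```text
clock: 49.05
tcp_pos: [0.5017, 0.0446, 0.3656]
ee_rot: [0.995, -0.098, 0.002, -0.002]
force: [-0.6, -0.4, -0.2]
gripper_width: 0.0242
grasp_force: 49.3
```

Request:
drive_tool:
  targets:
    - [0.15,-0.01,0,0,0,0]
    - [0.33,-0.02,0,0,0,0]
    - [0.51,-0.03,0,0,0,0]
    - [0.7,-0.04,0,0,0,0]
    - [0.864,-0.045,0,0,0,0]
    - [0.864,-0.045,0,0,0,0]
    - [0.864,-0.045,0,0,0,0]

```text
clock: 49.75
tcp_pos: [0.7134, 0.0137, 0.3611]
ee_rot: [0.995, -0.098, -0.003, -0.001]
force: [-0.3, 0.6, 0.1]
gripper_width: 0.0247
grasp_force: 49.3
```

```bash
python3 - <<'E'
from h import *
tcp();plan((.714,.014,.312,-.196))
E
```

```text
49.75 p [0.7134 0.0137 0.3611] R
 [[ 0.981 -0.196 -0.007]
 [-0.195 -0.981  0.003]
 [-0.007 -0.002 -1.   ]] F [-0.3  0.6  0.1] w 0.0247 49.3
[0.004, -0.001, 0.196, -0.003, 0.009, -0.001] rows 1
```

Request:
drive_tool:
  targets:
    - [0.004,0,0.08,0,0.003,0]
    - [0.004,0,0.16,0,0.006,0]
    - [0.004,0,0.215,0,0.006,0]
    - [0.004,0,0.215,0,0.006,0]
    - [0.004,0,0.215,0,0.006,0]

```text
clock: 50.25
tcp_pos: [0.7145, 0.0142, 0.3102]
ee_rot: [0.995, -0.098, 0.001, -0.001]
force: [-0.2, 0.6, 0.3]
gripper_width: 0.0237
grasp_force: 49.3
```

Request:
drive_tool:
  targets:
    - [0,0,0,0,0,0]
    - [0,0,0,0,0,0]
    - [0,0,0,0,0,0]
    - [0,0,0,0,0,0]
    - [0,0,-0.12,0,0,0]
    - [0,0,-0.25,0,0,0]
    - [-0.2,0.0,-0.26,0,0,0]
    - [-0.4,0.0,-0.26,0,0,0]
    - [-0.6,0.0,-0.26,0,0,0]
    - [-0.8,0,-0.26,0,0,0]
    - [-0.9,0,-0.26,0,0,0]
    - [-0.9,0,-0.26,0,0,0]
  claw: 0.2

```text
clock: 51.45
tcp_pos: [0.4907, 0.0584, 0.3744]
ee_rot: [0.995, -0.097, -0.0, -0.002]
force: [1.5, -0.3, -0.0]
gripper_width: 0.0512
grasp_force: 0.0
```

```bash
python3 - <<'E'
from h import *
tcp();snap("16");t=cv2.imread("pics/top16.png")
print(lm("top","nut1",12),lm("scene","nut1",12))
for o in nuts(t,[(333.5,276),(357.1,276.6)]): print(o)
plan((.4444,-.0468,.26,-.196))
E
```

```text
51.45 p [0.4907 0.0584 0.3744] R
 [[ 0.981 -0.193 -0.   ]
 [-0.193 -0.981  0.004]
 [-0.001 -0.004 -1.   ]] F [ 1.5 -0.3 -0. ] w 0.0512 0.0
[(0.54, [316.2, 210.1]), (0.54, [332.5, 275.4]), (0.51, [323.1, 183.1]), (0.49, [311.1, 209.1]), (0.48, [313.0, 192.2]), (0.45, [355.2, 276.7]), (0.39, [309.9, 176.4])] [(0.63, [311.1, 282.7]), (0.62, [289.5, 241.4]), (0.56, [295.9, 293.0]), (0.48, [307.0, 247.2]), (0.47, [308.4, 309.1]), (0.45, [308.3, 273.2]), (0.41, [180.8, 200.5])]
([333.5, 275.7], 78, 5.0, [0.4442, -0.0468, 0.0065])
([356.8, 276.4], 77, 5.0, [0.4415, -0.1109, 0.0065])
[-0.121, 0.45, 0.456, -0.004, -0.006, -0.0] rows 4
```

Request:
drive_tool:
  targets:
    - [-0.06,0.17,0.1,0,0,0]
    - [-0.121,0.34,0.25,0,0,0]
    - [-0.121,0.45,0.4,0,0,0]
    - [-0.121,0.45,0.456,0,-0.004,0]
    - [-0.121,0.45,0.456,0,-0.004,0]
    - [-0.121,0.45,0.456,0,-0.004,0]
    - [-0.121,0.45,0.456,0,-0.004,0]

```text
clock: 52.35
tcp_pos: [0.4441, -0.0461, 0.2605]
ee_rot: [0.995, -0.097, 0.001, -0.002]
force: [-0.4, 0.2, 0.7]
gripper_width: 0.0515
grasp_force: 0.0
```

```bash
python3 - <<'E'
from h import *
tcp();plan((.4442,-.0468,.178,-.196))
E
```

```text
52.35 p [ 0.4441 -0.0461  0.2605] R
 [[ 0.981 -0.193  0.003]
 [-0.193 -0.981  0.003]
 [ 0.002 -0.004 -1.   ]] F [-0.4  0.2  0.7] w 0.0515 0.0
[-0.0, 0.004, 0.33, -0.005, -0.003, 0.002] rows 2
```

Request:
drive_tool:
  targets:
    - [0,0.003,0.1,0,0,0]
    - [0,0.003,0.2,0,0,0]
    - [0,0.003,0.28,0,0,0]
    - [0,0.003,0.32,0,0,0]
    - [0,0.003,0.332,0,0,0]
    - [0,0.003,0.332,0,0,0]
    - [0,0.003,0.332,0,0,0]

```text
clock: 53.05
tcp_pos: [0.4432, -0.047, 0.1775]
ee_rot: [0.995, -0.098, 0.001, -0.002]
force: [-0.3, 0.0, 0.1]
gripper_width: 0.0515
grasp_force: 0.0
```

Request:
drive_tool:
  targets:
    - [0,0,0,0,0,0]
    - [0,0,0,0,0,0]
    - [0,0,0,0,0,0]
    - [0,0,0,0,0,0]
    - [0,0,0,0,0,0]
    - [0,0,0,0,0,0]
    - [0,0,0,0,0,0]
  claw: -1
  newtons: 50

```text
clock: 53.75
tcp_pos: [0.4429, -0.0471, 0.1776]
ee_rot: [0.995, -0.098, 0.001, -0.002]
force: [-0.4, 1.3, 6.2]
gripper_width: 0.0237
grasp_force: 48.7
```

```bash
python3 - <<'E'
from h import *
tcp();a=(.5,-.02,.365,-.196);plan(a);plan((.712,.03,.365,-.196),start=a)
E
```

```text
53.75 p [ 0.4429 -0.0471  0.1776] R
 [[ 0.981 -0.195  0.002]
 [-0.195 -0.981  0.003]
 [ 0.001 -0.004 -1.   ]] F [-0.4  1.3  6.2] w 0.0237 48.7
[0.204, -0.154, -0.749, -0.005, -0.001, -0.0] rows 4
[0.793, -0.361, 0.0, 0.0, 0.0, 0.0] rows 5
```

Request:
drive_tool:
  targets:
    - [0,0,-0.1,0,0,0]
    - [0,0,-0.25,0,0,0]
    - [0,0,-0.42,0,0,0]
    - [0.1,-0.08,-0.6,0,0,0]
    - [0.2,-0.154,-0.75,0,0,0]
    - [0.204,-0.154,-0.75,0,0,0]
    - [0.204,-0.154,-0.75,0,0,0]

```text
clock: 54.45
tcp_pos: [0.5005, -0.0193, 0.3651]
ee_rot: [0.995, -0.097, 0.001, -0.002]
force: [-0.5, -0.1, -0.4]
gripper_width: 0.0235
grasp_force: 49.2
```

Request:
drive_tool:
  targets:
    - [0.14,-0.065,0,0,0,0]
    - [0.3,-0.14,0,0,0,0]
    - [0.47,-0.215,0,0,0,0]
    - [0.64,-0.29,0,0,0,0]
    - [0.793,-0.361,0,0,0,0]
    - [0.793,-0.361,0,0,0,0]
    - [0.793,-0.361,0,0,0,0]
    - [0.793,-0.361,0,0,0,0]

```text
clock: 55.25
tcp_pos: [0.7107, 0.0285, 0.363]
ee_rot: [0.995, -0.099, -0.002, -0.001]
force: [0.8, -0.0, -0.5]
gripper_width: 0.0239
grasp_force: 49.2
```

Request:
drive_tool:
  targets:
    - [0,0,0.08,0,0.003,0]
    - [0,0,0.16,0,0.006,0]
    - [0,0,0.21,0,0.006,0]
    - [0,0,0.21,0,0.006,0]
    - [0,0,0.21,0,0.006,0]

```text
clock: 55.75
tcp_pos: [0.7119, 0.0299, 0.3126]
ee_rot: [0.995, -0.098, 0.002, -0.001]
force: [0.5, -0.2, 0.1]
gripper_width: 0.0237
grasp_force: 49.2
```

Request:
drive_tool:
  targets:
    - [0,0,0,0,0,0]
    - [0,0,0,0,0,0]
    - [0,0,0,0,0,0]
    - [0,0,0,0,0,0]
    - [0,0,-0.12,0,0,0]
    - [0,0,-0.25,0,0,0]
    - [-0.2,0.05,-0.26,0,0,0]
    - [-0.4,0.15,-0.26,0,0,0]
    - [-0.6,0.25,-0.26,0,0,0]
    - [-0.8,0.35,-0.26,0,0,0]
    - [-0.9,0.4,-0.26,0,0,0]
    - [-0.9,0.4,-0.26,0,0,0]
  claw: 0.2

```text
clock: 56.95
tcp_pos: [0.4641, -0.0266, 0.3746]
ee_rot: [0.995, -0.101, -0.003, -0.002]
force: [0.8, 0.6, -0.3]
gripper_width: 0.0515
grasp_force: 0.0
```

```bash
python3 - <<'E'
from h import *
tcp();snap("17");t=cv2.imread("pics/top17.png")
print(lm("top","nut1",12),lm("scene","nut1",12))
for o in nuts(t,[(357.1,276.6)]): print(o)
plan((.4415,-.1109,.26,-.196))
E
```

```text
56.95 p [ 0.4641 -0.0266  0.3746] R
 [[ 0.98  -0.201 -0.007]
 [-0.201 -0.98   0.004]
 [-0.007 -0.003 -1.   ]] F [ 0.8  0.6 -0.3] w 0.0515 0.0
[(0.56, [309.8, 212.1]), (0.56, [353.5, 276.7]), (0.55, [317.0, 209.0]), (0.53, [296.5, 178.2]), (0.44, [315.0, 193.2]), (0.41, [320.9, 182.2]), (0.41, [310.5, 176.1])] [(0.58, [306.1, 283.2]), (0.57, [291.7, 242.7]), (0.56, [321.8, 303.7]), (0.5, [309.1, 274.0]), (0.47, [227.2, 229.7]), (0.4, [295.7, 292.1]), (0.38, [308.7, 310.1])]
([356.4, 274.5], 113, 8.7, [0.4468, -0.1098, 0.0065])
[-0.061, 0.368, 0.464, -0.005, -0.009, 0.002] rows 3
```

Request:
drive_tool:
  targets:
    - [-0.03,0.12,0.1,0,0,0]
    - [-0.061,0.25,0.25,0,-0.005,0]
    - [-0.061,0.368,0.4,0,-0.005,0]
    - [-0.061,0.368,0.464,0,-0.005,0]
    - [-0.061,0.368,0.464,0,-0.005,0]
    - [-0.061,0.368,0.464,0,-0.005,0]
    - [-0.061,0.368,0.464,0,-0.005,0]

```text
clock: 57.85
tcp_pos: [0.4409, -0.1106, 0.2602]
ee_rot: [0.995, -0.097, 0.002, -0.001]
force: [0.5, 0.4, 0.4]
gripper_width: 0.0514
grasp_force: 0.0
```

```bash
python3 - <<'E'
from h import *
tcp();plan((.4415,-.1109,.178,-.196))
for n in("top","scene"):optics.grab_frame(n)
print(lm("scene","nut8",12));print(proj("scene",[.4415,-.1109,.0065]),proj("scene",[.4442,-.0468,.0065]))
E
```

```text
57.85 p [ 0.4409 -0.1106  0.2602] R
 [[ 0.981 -0.192  0.004]
 [-0.192 -0.981  0.003]
 [ 0.003 -0.003 -1.   ]] F [0.5 0.4 0.4] w 0.0514 0.0
[0.002, 0.002, 0.329, -0.004, -0.004, 0.003] rows 2
[(0.68, [207.2, 288.3]), (0.6, [294.7, 293.1]), (0.58, [307.6, 310.1]), (0.54, [308.3, 284.4]), (0.53, [309.9, 275.7]), (0.4, [288.3, 240.7]), (0.4, [322.5, 306.4])]
[[290.77716528 238.63780416]] [[312.84149797 242.95683423]]
```

Request:
drive_tool:
  targets:
    - [0,0.002,0.1,0,0,0]
    - [0,0.002,0.2,0,0,0]
    - [0,0.002,0.28,0,0,0]
    - [0,0.002,0.32,0,0,0]
    - [0,0.002,0.331,0,0,0]
    - [0,0.002,0.331,0,0,0]
    - [0,0.002,0.331,0,0,0]

```text
clock: 58.7
tcp_pos: [0.4398, -0.1115, 0.1774]
ee_rot: [0.995, -0.098, 0.001, -0.001]
force: [-0.1, 0.1, 0.7]
gripper_width: 0.0512
grasp_force: 0.0
```

Request:
drive_tool:
  targets:
    - [0,0,0,0,0,0]
    - [0,0,0,0,0,0]
    - [0,0,0,0,0,0]
    - [0,0,0,0,0,0]
    - [0,0,0,0,0,0]
    - [0,0,0,0,0,0]
    - [0,0,0,0,0,0]
  claw: -1
  newtons: 50

```text
clock: 59.4
tcp_pos: [0.4396, -0.1115, 0.1775]
ee_rot: [0.995, -0.098, 0.001, -0.002]
force: [-0.7, 0.3, 6.2]
gripper_width: 0.0233
grasp_force: 48.7
```

```bash
python3 - <<'E'
from h import *
tcp();a=(.52,-.05,.365,-.196);plan(a);plan((.716,.016,.365,-.196),start=a)
E
```

```text
59.4 p [ 0.4396 -0.1115  0.1775] R
 [[ 0.981 -0.194  0.002]
 [-0.194 -0.981  0.003]
 [ 0.002 -0.003 -1.   ]] F [-0.7  0.3  6.2] w 0.0233 48.7
[0.269, -0.306, -0.748, -0.004, -0.002, 0.0] rows 5
[0.718, -0.412, 0.0, 0.0, 0.0, 0.0] rows 5
```

Request:
drive_tool:
  targets:
    - [0,0,-0.1,0,0,0]
    - [0,0,-0.25,0,0,0]
    - [0,0,-0.42,0,0,0]
    - [0.13,-0.15,-0.6,0,0,0]
    - [0.269,-0.306,-0.75,0,0,0]
    - [0.269,-0.306,-0.75,0,0,0]
    - [0.269,-0.306,-0.75,0,0,0]

```text
clock: 60.1
tcp_pos: [0.5233, -0.0467, 0.3672]
ee_rot: [0.996, -0.094, 0.005, -0.002]
force: [-0.6, 0.3, -0.6]
gripper_width: 0.0229
grasp_force: 49.2
```

Request:
drive_tool:
  targets:
    - [0.13,-0.075,0,0,0,0]
    - [0.28,-0.16,0,0,0,0]
    - [0.43,-0.245,0,0,0,0]
    - [0.58,-0.33,0,0,0,0]
    - [0.718,-0.412,0,0,0,0]
    - [0.718,-0.412,0,0,0,0]
    - [0.718,-0.412,0,0,0,0]
    - [0.718,-0.412,0,0,0,0]

```text
clock: 60.9
tcp_pos: [0.715, 0.0145, 0.3643]
ee_rot: [0.995, -0.099, -0.001, -0.001]
force: [0.5, -0.9, -0.5]
gripper_width: 0.0229
grasp_force: 49.2
```

Request:
drive_tool:
  targets:
    - [0,0,0.08,0,0.003,0]
    - [0,0,0.16,0,0.006,0]
    - [0,0,0.2,0,0.006,0]
    - [0,0,0.2,0,0.006,0]
    - [0,0,0.2,0,0.006,0]

```text
clock: 61.4
tcp_pos: [0.7161, 0.0157, 0.3157]
ee_rot: [0.995, -0.098, 0.003, -0.001]
force: [-0.1, -0.2, -0.4]
gripper_width: 0.0231
grasp_force: 49.2
```

Request:
drive_tool:
  targets:
    - [0,0,0,0,0,0]
    - [0,0,0,0,0,0]
    - [0,0,0,0,0,0]
    - [0,0,0,0,0,0]
    - [0,0,-0.12,0,0,0]
    - [0,0,-0.25,0,0,0]
    - [-0.2,-0.1,-0.4,0,0,0]
    - [-0.4,-0.25,-0.4,0,0,0]
    - [-0.6,-0.4,-0.4,0,0,0]
    - [-0.8,-0.6,-0.4,0,0,0]
    - [-0.8,-0.7,-0.4,0,0,0]
    - [-0.8,-0.7,-0.4,0,0,0]
    - [-0.8,-0.7,-0.4,0,0,0]
  claw: 0.2

```text
clock: 62.7
tcp_pos: [0.5511, 0.2333, 0.414]
ee_rot: [0.996, -0.092, 0.001, -0.003]
force: [-0.6, -0.5, -0.0]
gripper_width: 0.0514
grasp_force: 0.0
```

```bash
python3 - <<'E'
from h import *
tcp();snap("18");t=cv2.imread("pics/top18.png");s=cv2.imread("pics/scene18.png")
print(lm("top","nut1",12),lm("scene","nut1",12))
for k in("mallet_grip","mallet","cup","bowl"):print(k,lm("top",k,1),lm("scene",k,1))
o=np.zeros((600,800,3),np.uint8)
o[:400,:360]=cv2.resize(t[145:245,265:355],(360,400),interpolation=cv2.INTER_CUBIC)
o[:400,360:800]=cv2.resize(s[235:335,260:370],(440,400),interpolation=cv2.INTER_CUBIC)
o[400:,:400]=cv2.resize(t[150:330,280:640],(400,200));o[400:,400:]=cv2.resize(s[170:340,100:440],(400,200))
cv2.imwrite("pics/c12.png",o)
E
```

```text
62.7 p [0.5511 0.2333 0.414 ] R
 [[ 0.983 -0.184  0.003]
 [-0.184 -0.983  0.007]
 [ 0.002 -0.007 -1.   ]] F [-0.6 -0.5 -0. ] w 0.0514 0.0
[(0.62, [318.8, 213.7]), (0.56, [314.3, 193.4]), (0.55, [309.7, 168.8]), (0.52, [309.1, 174.9]), (0.45, [297.4, 176.1]), (0.38, [312.4, 212.7])] [(0.51, [310.1, 308.0]), (0.5, [308.8, 284.1]), (0.5, [309.1, 275.6]), (0.49, [293.1, 291.9]), (0.48, [320.9, 306.5]), (0.45, [325.4, 304.2]), (0.21, [517.9, 250.4])]
mallet_grip [(0.61, [419.2, 190.9])] [(0.68, [201.1, 284.2])]
mallet [(0.79, [409.7, 176.5])] [(0.79, [201.6, 309.2])]
cup [(0.69, [424.0, 277.7])] [(0.89, [227.5, 230.7])]
bowl [(0.81, [303.3, 191.7])] [(0.55, [319.2, 299.4])]
```

View pics/c12.png

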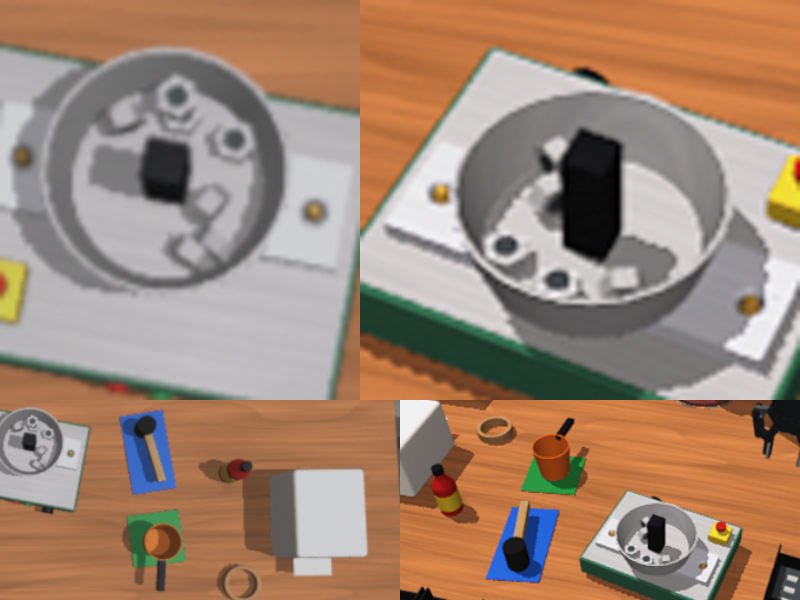

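```bash
python3 -c "
from plant import job
print(job.sign_off())"
```

```text
the job is handed in; nothing more can be done
None
```

I handed the job in at about 63 s. The last picture shows the bowl seated on both pegs, the clamp pin knocked fully down with the mallet, and all seven nuts (four from the cup, three from the table) in the bowl. The empty cup is upright on its mat and the mallet is on its pad. The sign-off returned no verdict.

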